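Pin the pie carriers shut and scan them out

TASK

A lock pin has been laid out for every pie carrier that leaves this morning. For each pin on the counter, press down the gate of the carrier of the same colour and push the pin fully home through bracket and gate; when all the pins are in, pick up the scanner, aim its beam at the label on the carton and hold it steady there for a second or two, then lay it back flat on the middle of its mat. Leave the loose pies and tarts where they are.

Things in the scene. Friction and masses are not known exactly. Their poses are not given: they have to be found in the camera images.
- pin_red: Loose red lock pin (absent in some runs): square red grip 50 x 24 x 24 mm; from one end's middle a steel shank, diameter 12, length 52 mm, its last 12 mm tapered to 5 mm. Origin on the axis at the shoulder where shank meets grip; x along the shank to its nose (grip x -50 to 0). Lies on its grip, axis 12 mm up, nose within 0.6 rad of world +x. 60 to 130 g, balances 15 to 25 mm behind the shoulder.
- carrier_red_hole (a point): Mouth of the 16 mm pin hole in the steel bracket of the pie carrier with the red gate, 60 mm up, on the front cheek's outer face. Carrier fixed, 185 x 176 mm, walls 72 mm high. x: level, away from the robot (within 0.1 rad), the way the pin goes in; z up. Behind the mouth: cheek 0 to 8 mm, closed gate's eye 12 to 22, cheek 26 to 34, then free. Cheeks 34 wide, 77 high. Home = pin's shoulder at this face.
- gate_red_eye (a point): Centre of the 16 mm hole in the eye (34 x 34 x 10 mm) at the free end of the red gate bar (18 mm high, 10 mm thick). The bar's level hinge, 130 mm from the eye, is at x 17, y 130, z 0 mm from the hole's mouth in the mouth's axes. Closed, the eye is in line with the hole, 17 mm behind its mouth.
- gate_red (a joint): Angle of the red gate bar, rad: 0 = closed against its stop (bar level, top face 69 mm above the counter, eye between the cheeks); grows as the free end rises, at most 1.1. Starts at 0.45 to 0.9. A stiff hinge holds it where it is left; about 3 N straight down on the bar 55 mm from the hinge closes it.
- pin_blue: Loose blue lock pin (absent in some runs): square blue grip 50 x 24 x 24 mm; from one end's middle a steel shank, diameter 12, length 52 mm, its last 12 mm tapered to 5 mm. Origin on the axis at the shoulder where shank meets grip; x along the shank to its nose (grip x -50 to 0). Lies on its grip, axis 12 mm up, nose within 0.6 rad of world +x. 60 to 130 g, balances 15 to 25 mm behind the shoulder.
- carrier_blue_hole (a point): Mouth of the 16 mm pin hole in the steel bracket of the pie carrier with the blue gate, 60 mm up, on the front cheek's outer face. Carrier fixed, 185 x 176 mm, walls 72 mm high. x: level, away from the robot (within 0.1 rad), the way the pin goes in; z up. Behind the mouth: cheek 0 to 8 mm, closed gate's eye 12 to 22, cheek 26 to 34, then free. Cheeks 34 wide, 77 high. Home = pin's shoulder at this face.
- gate_blue_eye (a point): Centre of the 16 mm hole in the eye (34 x 34 x 10 mm) at the free end of the blue gate bar (18 mm high, 10 mm thick). The bar's level hinge, 130 mm from the eye, is at x 17, y 130, z 0 mm from the hole's mouth in the mouth's axes. Closed, the eye is in line with the hole, 17 mm behind its mouth.
- gate_blue (a joint): Angle of the blue gate bar, rad: 0 = closed against its stop (bar level, top face 69 mm above the counter, eye between the cheeks); grows as the free end rises, at most 1.1. Starts at 0.45 to 0.9. A stiff hinge holds it where it is left; about 3 N straight down on the bar 55 mm from the hinge closes it.
- pin_yellow: Loose yellow lock pin (absent in some runs): square yellow grip 50 x 24 x 24 mm; from one end's middle a steel shank, diameter 12, length 52 mm, its last 12 mm tapered to 5 mm. Origin on the axis at the shoulder where shank meets grip; x along the shank to its nose (grip x -50 to 0). Lies on its grip, axis 12 mm up, nose within 0.6 rad of world +x. 60 to 130 g, balances 15 to 25 mm behind the shoulder.
- carrier_yellow_hole (a point): Mouth of the 16 mm pin hole in the steel bracket of the pie carrier with the yellow gate, 60 mm up, on the front cheek's outer face. Carrier fixed, 185 x 176 mm, walls 72 mm high. x: level, away from the robot (within 0.1 rad), the way the pin goes in; z up. Behind the mouth: cheek 0 to 8 mm, closed gate's eye 12 to 22, cheek 26 to 34, then free. Cheeks 34 wide, 77 high. Home = pin's shoulder at this face.
- gate_yellow_eye (a point): Centre of the 16 mm hole in the eye (34 x 34 x 10 mm) at the free end of the yellow gate bar (18 mm high, 10 mm thick). The bar's level hinge, 130 mm from the eye, is at x 17, y 130, z 0 mm from the hole's mouth in the mouth's axes. Closed, the eye is in line with the hole, 17 mm behind its mouth.
- gate_yellow (a joint): Angle of the yellow gate bar, rad: 0 = closed against its stop (bar level, top face 69 mm above the counter, eye between the cheeks); grows as the free end rises, at most 1.1. Starts at 0.45 to 0.9. A stiff hinge holds it where it is left; about 3 N straight down on the bar 55 mm from the hinge closes it.
- scanner: Hand scanner: black grip 34 wide, 34 high (x -80 to 35 mm), grey head 52 wide, 34 high (x 35 to 70; its hood and window, not solid, reach 89). Origin on the underside; x points to the head, z up. 130 to 250 g, balances about x = 5 mm. Lies level on its mat at the start, head within 0.45 rad of world +x.
- scanner_beam: The scanner's red window: origin at x 78, y 0, z 12 mm in the scanner's frame. Its z axis is the beam, which leaves forwards and down, 45 degrees below the scanner's x axis; its y lies across the scanner. It reads a label on the beam's line (within about 18 mm) at 40 to 140 mm from the window.
- carton_label (a point): Centre of the white barcode label (50 x 70 mm) lying flat on top of the brown cardboard carton (150 x 150 mm, 70 mm high, fixed); 71 mm above the counter.
- mat: Green mat on the counter, 200 (x) x 100 (y) x 3 mm, fixed; the scanner's place. Origin: centre of its underside, on the counter.
- tart_a: Small dark tart in a foil tin, 72 mm across, 26 mm high; a bystander. Origin: underside.
- tart_b: Small red tart in a foil tin, 72 mm across, 26 mm high; a bystander. Origin: underside.
- pie_a: Pale wrapped pie, 170 mm across, 48 mm high; a bystander. Origin: underside.
- pie_b: Dark wrapped pie, 170 mm across, 48 mm high; a bystander. Origin: underside.
Not all that is in view belongs to the job. Of the things that look like the pin_blue, the smallest one is meant.

How it is judged:
By the outcome, as a careful person would: the job done as asked, in the order asked, and still so for the second after the job is handed in, with the robot touching nothing.
Of pin_red, pin_blue, pin_yellow only 2 to 3 are there at a start; the rules pass over those that are not, and their reading is None.
At some moment in a run one of pin_red, pin_blue, pin_yellow, scanner may be knocked a few centimetres aside while the robot is not near it.
It also fails if it takes over 210 s, if anything falls off the work surface, if the arm or the gripper's body presses on something with over 40 N, if the wrist force passes 120 N, or if a joint passes its speed limit or range.

ROBOT

A 7-joint arm with a two-finger parallel gripper is mounted at the origin on the work surface. World frame = base frame: x ahead of the robot, y to its left, z up, the work surface at z = 0. Lengths are in m, angles in rad, forces in N, time in s.
With the tool pointing down it reaches from about 0.425 to 0.875 m from the base axis. Payload 4.7 kg.
Tool frame: the origin (TCP) lies between the finger pads; the fingertips stand 14 mm ahead of it and the grasp point (between the pads) lies 5 mm behind it; z points along the fingers, y is the line along which they close (so a half turn about z gives the same grasp; the last joint's range is limited). The gripper opens to 87 mm and grips with 3 to 60 N. Pads are 19 mm wide; open, the fingers measure 117 mm over their backs; the gripper's body (75 mm by 190 mm) begins 51 mm behind the grasp point.
Start: joints at [-1.097, 0.321, -0.07, 1.45, 0.023, 1.371, -0.057], TCP at [0.288, 0.582, 0.237] pointing down, gripper open.
Joint ranges: [-2.86, 2.86], [-0.3, 2.09], [-1.38, 1.24], [0.06, 2.45], [-1.56, 4.7], [0.09, 2.05], [-2.69, 2.69]. Speed limits (rad/s): [2.57, 2.57, 3.14, 3.14, 3.14, 3.14, 3.14].

INTERFACE

Orientations are given as a rotation vector (axis times angle).
In Python, from bench import ctrl gives the robot as it stands.
- The arm moves only by the tool step_arm, never from a script. Its argument "commands" is a list of rows, each an object with "travel": the shift along the tool's x, y, z in m, a list of three; "turn": the turn, a rotation vector about the tool's x, y, z in degrees, a list of three. A call has 1 to 5 rows; each row is the pose to reach, as a shift and turn from the pose commanded when the call began, along the tool's axes at that moment; what a row does not reach only later rows make up. A row lasts 1/10 s, in which the tool goes at most 50 mm and 8.59 degrees, less where a joint would pass 70% of its speed; a pose out of reach is approached as far as the arm can. A call with a gripper value outside its range is refused whole. "gripper" is the opening, from 0 (shut) to 1 (fully open), set as the call begins (left out, the last holds). The fingers move at their own pace and stop on an object; "force" is the grip in N (left out, the last holds). Time passes only in rows, so rows that repeat a pose let the fingers close. It gives the time, the measured TCP pose, the force, the opening and the grip force at its end, in the units of the state.
- ctrl.get_state(): the state, without advancing time (a new reading comes with each control period).
- ctrl.get_image(name): name is "side" or "top"; returns the picture (420x560x3 uint8, red, green, blue); there is no depth.
- ctrl.camera_model(name): a dict with "fx", "fy", "cx", "cy" (pixels), "k1" (the pictures are not rectified: a ray, as slopes to the right and down, at radius r is drawn at 1 + k1 r^2 times it, then the intrinsics apply), "R" (3x3) and "t" (3): a world point X has camera coordinates R X + t. Camera axes: x right, y down, z forward; pixel columns grow to the right and rows downward; lengths in m; the calibration is good to about 2 mm. A picture is of the moment at which its call begins. camera_model takes no time and is no camera call.
- ctrl.close_job(): hands the job in; it is judged then, once.
The state is a dict: "time": time; "joint_positions": joint angles; "qd": joint speeds; "joint_torque": joint torques, N m; "position": TCP position; "tool_rot": TCP orientation; "ft_force": force on the tool from outside, world axes, zero at the start; "torque": the same for the moment, N m; "grip_width": opening from 0.0 (shut) to 1.0 (fully open); "grip_force": force on a finger pad.
Only numpy, scipy, OpenCV 4.12 (cv2) and the standard library are available. Lean on these libraries where they do the work, as an engineer would, in place of code of your own. Each camera call takes 0.05 s, during which the arm holds its last target. There are 200 camera calls.

## Working session

There is one attempt and no reset: what is moved stays moved. The work goes in short steps, Python scripts to look and compute and a tool call to move; the robot and the scene stay as the last step left them, time stands still between calls to the robot, and variables do not carry over. Pictures are saved under pics/ and viewed, at most 14 in all, crops included, and the job is handed in when it is done.

Besides the shell and the picture viewer there is one more tool, called after "Request:" by a JSON object that holds its "op" and its "data". step_arm: Moves the arm, as the interface text tells. Its arguments: {"type":"object","properties":{"commands":{"type":"array"},"gripper":{"type":"number"},"force":{"type":"number"}},"required":["commands"]}

```bash
mkdir -p pics
cat > h.py <<'E'
import numpy as np, cv2
from bench import ctrl
from scipy.spatial.transform import Rotation as Ro
def img(n,save=None):
    a=np.array(ctrl.get_image(n))
    if save: cv2.imwrite('pics/'+save,a[:,:,::-1])
    return a
def ray(n,uv):
    m=ctrl.camera_model(n); uv=np.atleast_2d(uv).astype(float)
    d=np.c_[(uv[:,0]-m['cx'])/m['fx'],(uv[:,1]-m['cy'])/m['fy']]; s=d.copy()
    for _ in range(20): s=d/(1+m['k1']*(s**2).sum(1,keepdims=True))
    R=np.array(m['R']);t=np.array(m['t'])
    return -R.T@t,(np.c_[s,np.ones(len(s))]@R)
def plane(n,uv,z):
    o,d=ray(n,uv); return o+d*((z-o[2])/d[:,2])[:,None]
def proj(n,X):
    m=ctrl.camera_model(n); c=np.atleast_2d(X)@np.array(m['R']).T+np.array(m['t'])
    s=c[:,:2]/c[:,2:]; s=s*(1+m['k1']*(s**2).sum(1,keepdims=True))
    return s*[m['fx'],m['fy']]+[m['cx'],m['cy']]
def tri(uvt,uvs):
    o1,d1=ray('top',uvt);o2,d2=ray('side',uvs);d1=d1[0];d2=d2[0]
    k=np.linalg.lstsq(np.c_[d1,-d2],o2-o1,rcond=None)[0]
    p,q=o1+k[0]*d1,o2+k[1]*d2
    return (p+q)/2,np.linalg.norm(p-q)
def mv(target,yaw_x=None,Rt=None):
    """shift in current tool axes + turn (deg) to reach target"""
    s=ctrl.get_state();R=Ro.from_rotvec(s['tool_rot'])
    print('travel',np.round(R.inv().apply(np.array(target)-s['position']),4))
    if Rt is not None: print('turn',np.round((R.inv()*Rt).as_rotvec(degrees=True),2))
E
python3 - <<'E'
from h import *
for n in('top','side'):
    img(n,n+'0.png'); m=ctrl.camera_model(n); print(n,m['fx'],m['k1'],-np.array(m['R']).T@np.array(m['t']),np.round(m['R'],2).tolist())
s=ctrl.get_state();print(s);print(Ro.from_rotvec(s['tool_rot']).as_matrix().round(3))
E
```

```text
top 529.920541740121 -0.10560336249900652 [ 0.36056333 -0.00991053  1.60966456] [[-0.02, -1.0, -0.01], [-1.0, 0.02, -0.07], [0.07, 0.01, -1.0]]
side 404.4674392926831 -0.07101512507005339 [ 0.0237791  -0.63341309  0.70948322] [[0.82, -0.57, 0.0], [-0.36, -0.51, -0.78], [0.45, 0.64, -0.62]]
{'time': 0.1, 'joint_positions': array([-1.09690781,  0.3217407 , -0.07004913,  1.45152231,  0.02257845,
        1.37076863, -0.05690727]), 'qd': array([ 0.00085597, -0.00235065,  0.00046083, -0.0041149 , -0.0002807 ,
        0.00011668, -0.00084779]), 'joint_torque': array([-2.23888342e-04, -4.92575061e+01, -4.05902881e-01, -3.13394344e+01,
       -6.41957740e-02,  3.96425498e-02,  7.93293657e-05]), 'position': array([0.2882993 , 0.58206759, 0.23559128]), 'tool_rot': array([-7.15848677e-01, -3.05864112e+00,  2.55379367e-03]), 'ft_force': array([-0.15984627, -0.64917766, -0.15133403]), 'torque': array([-0.00238728, -0.03220014, -0.02001946]), 'grip_force': 0.0, 'grip_width': 0.9978546975399442}
[[-0.896  0.444 -0.001]
 [ 0.444  0.896 -0.002]
 [-0.    -0.002 -1.   ]]
```

View pics/top0.png

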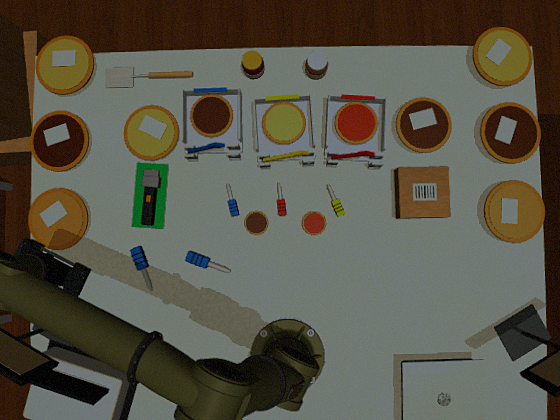

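View pics/side0.png

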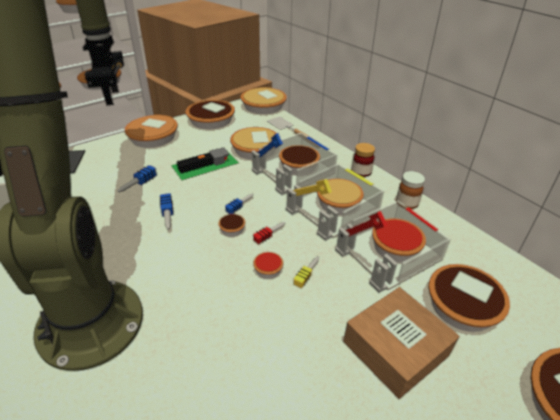

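Blue look-alikes in the top view: a small one at (233,200), and bigger ones at (139,260) and (208,262). The smallest, at (233,200), fits the description. Red pin is at (281,200) and yellow at (336,203), so all three pins are present. Next I'll take measurements and check the choice in a close crop.

Run:
```python
from h import *
t=img('top');s=img('side')
cv2.imwrite('pics/tc.png',cv2.resize(t[85:222,180:390],None,fx=3.8,fy=3.8,interpolation=cv2.INTER_CUBIC)[:,:,::-1])
cv2.imwrite('pics/sc.png',cv2.resize(s[125:305,220:450],None,fx=3.3,fy=3.3,interpolation=cv2.INTER_CUBIC)[:,:,::-1])
def masks(a):
    h=cv2.cvtColor(a,cv2.COLOR_RGB2HSV);H,S,V=[h[...,i].astype(int) for i in range(3)]
    sat=(S>140)&(V>60)
    return dict(blue=sat&(H>98)&(H<125),red=sat&((H<6)|(H>174)),yellow=sat&(H>22)&(H<34),green=(S>120)&(H>50)&(H<85))
for n,a in(('top',t),('side',s)):
    for c,m in masks(a).items():
        k,_,st,ce=cv2.connectedComponentsWithStats(m.astype(np.uint8))
        for i in range(1,k):
            if st[i,4]>25:
                z=.02 if c!='green' else .003
                print(n,c,st[i].tolist(),ce[i].round(1),'xy@z',plane(n,ce[i],z)[0].round(3))
```

```text
top blue [194, 88, 33, 5, 128] [210.3  89.7] xy@z [0.812 0.222 0.02 ]
top blue [188, 143, 37, 9, 115] [206.9 146.6] xy@z [0.635 0.233 0.02 ]
top blue [228, 199, 11, 17, 105] [232.7 207.2] xy@z [0.449 0.156 0.02 ]
top blue [130, 247, 11, 8, 58] [135.2 250.3] xy@z [0.324 0.454 0.02 ]
top blue [185, 251, 9, 12, 60] [189.  256.5] xy@z [0.303 0.29  0.02 ]
top blue [133, 253, 11, 10, 63] [138.1 257.8] xy@z [0.301 0.445 0.02 ]
top blue [192, 254, 17, 14, 141] [200.2 260.6] xy@z [0.29  0.256 0.02 ]
top blue [136, 262, 10, 8, 52] [140.7 265.5] xy@z [0.278 0.437 0.02 ]
top red [341, 95, 34, 5, 132] [357.4  97. ] xy@z [ 0.78  -0.229  0.02 ]
top red [338, 104, 37, 37, 771] [355.5 122. ] xy@z [ 0.703 -0.221  0.02 ]
top red [331, 151, 44, 8, 146] [353.4 154.3] xy@z [ 0.603 -0.211  0.02 ]
top red [277, 199, 9, 17, 113] [281.2 207. ] xy@z [0.447 0.01  0.02 ]
top red [304, 213, 20, 20, 213] [313.8 222.9] xy@z [ 0.398 -0.087  0.02 ]
top yellow [478, 31, 51, 50, 1618] [503.9  56.4] xy@z [ 0.908 -0.696  0.02 ]
top yellow [39, 39, 50, 51, 1575] [63.6 65.5] xy@z [0.906 0.69  0.02 ]
top yellow [243, 51, 19
[... 763 characters left out ...]
05.8] xy@z [0.44  0.147 0.02 ]
side red [354, 155, 20, 9, 115] [363.6 159.5] xy@z [0.911 0.115 0.02 ]
side red [406, 208, 31, 23, 101] [420.8 218.6] xy@z [ 0.823 -0.188  0.02 ]
side red [347, 212, 75, 38, 1323] [391.9 232.1] xy@z [ 0.717 -0.18   0.02 ]
side red [254, 228, 18, 15, 171] [262.1 234.7] xy@z [0.439 0.003 0.02 ]
side red [256, 253, 25, 18, 352] [267.8 261.4] xy@z [ 0.398 -0.082  0.02 ]
side yellow [346, 170, 26, 15, 69] [358.3 176. ] xy@z [0.829 0.056 0.02 ]
side yellow [295, 180, 37, 15, 260] [316.4 187.7] xy@z [0.683 0.082 0.02 ]
side yellow [294, 267, 17, 20, 199] [302.  276.4] xy@z [ 0.435 -0.165  0.02 ]
side green [173, 155, 64, 24, 396] [202.8 168.2] xy@z [0.47  0.391 0.003]
```

View pics/tc.png

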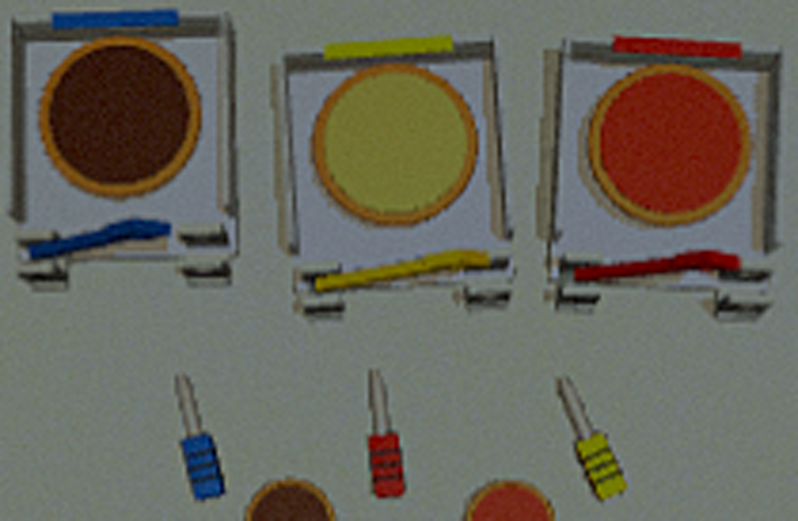

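View pics/sc.png

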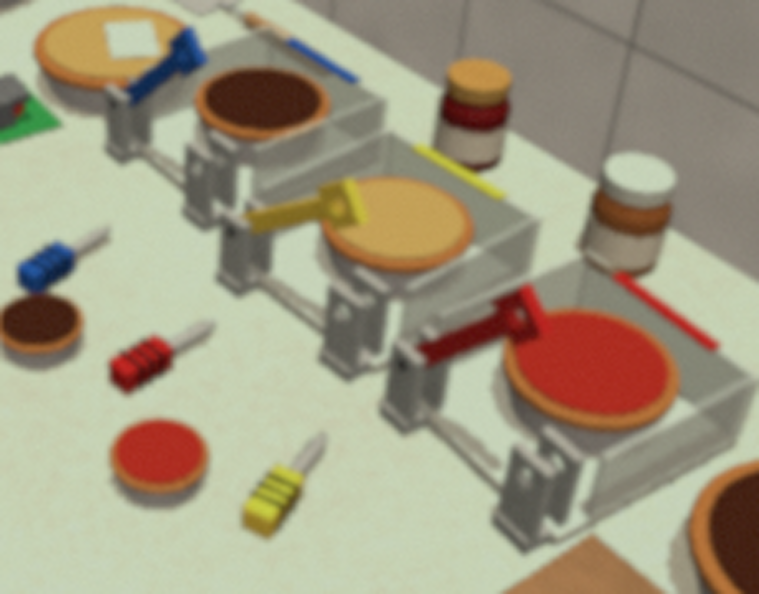

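The crop shows the small blue pin with its steel shank and 3-ring grip, like the red and yellow ones, so the choice holds. All three gates are raised, and the bracket holes are visible in the side view. I'll magnify the brackets to place the holes.

Run:
```python
from h import *
t=np.mean([img('top').astype(float) for _ in range(4)],0);s=np.mean([img('side').astype(float) for _ in range(4)],0)
def crop(a,u,v,w,k):
    c=np.clip(a[v:v+w,u:u+w]*1.5,0,255).astype(np.uint8)
    c=cv2.resize(c,(k*w,k*w),interpolation=cv2.INTER_CUBIC)
    for i in range(0,w,5):
        cv2.line(c,(i*k,0),(i*k,5),(255,0,0),1);cv2.line(c,(0,i*k),(5,i*k),(255,0,0),1)
        if i%10==0:
            cv2.putText(c,str(u+i),(i*k,16),0,.33,(255,0,0));cv2.putText(c,str(v+i),(6,i*k+4),0,.33,(255,0,0))
    return c
S=[crop(s,*o,26,10) for o in((272,165),(313,205),(367,252))]
T=[crop(t,*o,26,10) for o in((223,137),(296,145),(364,147))]
cv2.imwrite('pics/h.png',np.vstack([np.hstack(S),np.hstack(T)])[:,:,::-1])
```

```text
(no output)
```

View pics/h.png

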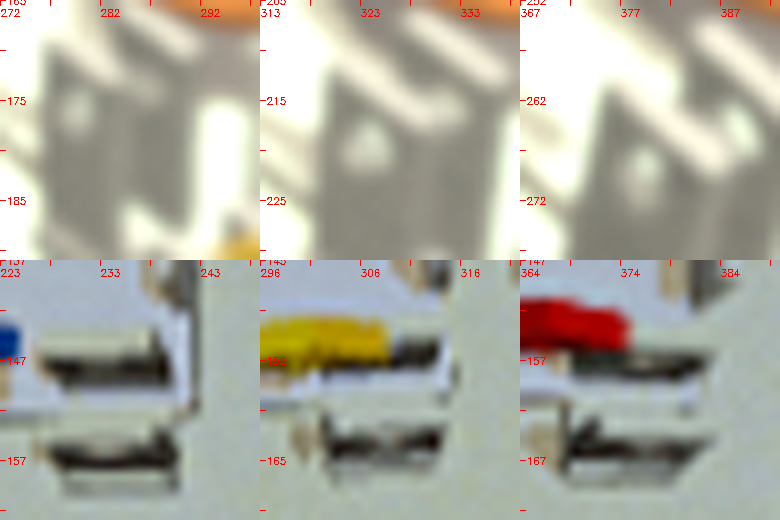

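Run:
```python
from h import *
S=dict(blue=(279.3,175.6),yellow=(323.2,219.4),red=(378.9,268.6))
T=dict(blue=(234,155.2),yellow=(308.5-0,162),red=(375,164.3))
for c in S:
    h=plane('side',S[c],.06)[0]; print(c,'hole side',h.round(4),'cheek top edge',plane('top',T[c],.077)[0].round(4),'hole in top px',proj('top',h).round(1), 'resid',)
# carriers yaw: back wall strip & hinge cheeks in top (crop tc coords) 
f=lambda x,y:(x/3.8+180-.4,y/3.8+85-.4)
for c,(a,b) in dict(blue=((43,272),(205,268)),yellow=((322,306),(487,294)),red=((577,295),(742,302))).items():
    p=plane('top',[f(*a),f(*b)],.06);d=p[0]-p[1];print(c,'hinge-bracket',np.linalg.norm(d[:2]).round(3),'yaw',np.arctan2(-d[0],d[1]).round(3))
# pins
for n in('top','side'):
    a=np.mean([img(n).astype(float) for _ in range(3)],0).astype(np.uint8)
    h=cv2.cvtColor(a,cv2.COLOR_RGB2HSV).astype(int);H,Sx,V=h[...,0],h[...,1],h[...,2]
    for c,m,box in(('blue',(H>98)&(H<128),(222,194,244,222)),('red',(H<8)|(H>172),(270,194,292,220)),('yellow',(H>20)&(H<36),(325,194,350,222))):
        if n=='side': box=dict(blue=(222,194,246,218),red=(250,224,275,246),yellow=(290,262,316,290))[c]
        M=np.zeros(H.shape,np.uint8);x0,y0,x1,y1=box;M[y0:y1,x0:x1]=(m&(Sx>90)&(V>40))[y0:y1,x0:x1]
        M=cv2.morphologyEx(M,cv2.MORPH_CLOSE,np.ones((3,3)))
        ys,xs=np.nonzero(M);w=np.c_[xs,ys]
        r=cv2.minAreaRect(w.astype(np.float32))
        g=plane(n,w,.018)[:,:2];cc=g.mean(0);e=np.linalg.eigh(np.cov((g-cc).T));v=e[1][:,1];v*=np.sign(v[0])
        print(n,c,len(w),cc.round(4),'axis',np.arctan2(v[1],v[0]).round(3),np.sqrt(12*e[0]).round(3))
# shank noses in top crop
for c,nose in dict(blue=(182,376),red=(375,371),yellow=(563,379)).items(): print(c,'nose',plane('top',f(*nose),.012)[0].round(4))
```

```text
blue hole side [0.5958 0.1472 0.06  ] cheek top edge [0.5983 0.1448 0.077 ] hole in top px [[233.8 156.9]] resid
yellow hole side [ 0.5715 -0.0742  0.06  ] cheek top edge [ 0.5742 -0.0724  0.077 ] hole in top px [[308.9 163.7]] resid
red hole side [ 0.5625 -0.2718  0.06  ] cheek top edge [ 0.5642 -0.2664  0.077 ] hole in top px [[375.9 165.6]] resid
blue hinge-bracket 0.127 yaw 0.004
yellow hinge-bracket 0.128 yaw 0.055
red hinge-bracket 0.128 yaw -0.059
top blue 129 [0.4488 0.1554] axis 0.241 [0.023 0.051]
top red 132 [0.4476 0.0097] axis 0.113 [0.023 0.051]
top yellow 136 [ 0.444  -0.1599] axis 0.396 [0.025 0.05 ]
side blue 146 [0.4418 0.1497] axis 0.484 [0.032 0.056]
side red 195 [0.4408 0.0049] axis 0.341 [0.033 0.056]
side yellow 244 [ 0.4369 -0.1636] axis 0.495 [0.027 0.061]
blue nose [0.5219 0.172  0.012 ]
red nose [0.5231 0.0177 0.012 ]
yellow nose [ 0.5141 -0.132   0.012 ]
```

Pin spans agree: each grip-to-nose distance is about 76 mm, where 77 is expected, and hinge to bracket measures 128 mm against 130. First I'll move over the blue gate.

Request:
{"op": "step_arm", "data": {"commands": [{"travel": [-0.046, -0.019, 0], "turn": [0, 0, -5.3]}, {"travel": [-0.092, -0.038, 0], "turn": [0, 0, -10.6]}, {"travel": [-0.137, -0.058, 0], "turn": [0, 0, -15.9]}, {"travel": [-0.183, -0.077, 0], "turn": [0, 0, -21.2]}, {"travel": [-0.229, -0.096, 0], "turn": [0, 0, -26.4]}], "gripper": 0, "force": 20}}

```text
time: 1.4
position: [0.4522, 0.3932, 0.2369]
tool_rot: [-0.008, 3.141, 0.001]
ft_force: [1.4, 0.7, -0.1]
grip_width: 0.628
grip_force: 0.0
```

```bash
cat >> h.py <<'E'
def down(yaw): # tool z down, tool x = -(heading yaw), y = heading-left
    c,s=np.cos(yaw),np.sin(yaw)
    return Ro.from_matrix(np.array([[-c,-s,0],[-s,c,0],[0,0,-1]]))
E
python3 - <<'E'
from h import *
s=ctrl.get_state();print(s['time'],s['position'],Ro.from_rotvec(s['tool_rot']).as_matrix().round(3),s['grip_width'])
mv((.613,.207,.23),Rt=down(0))
E
```

```text
1.4 [0.45215794 0.39323386 0.23690093] [[-1.    -0.005  0.001]
 [-0.005  1.     0.001]
 [-0.001  0.001 -1.   ]] 0.6282435582789939
travel [-0.1599 -0.187   0.0069]
turn [0.03 0.03 0.29]
```

Request:
{"op": "step_arm", "data": {"commands": [{"travel": [-0.032, -0.0374, 0]}, {"travel": [-0.064, -0.0748, 0]}, {"travel": [-0.096, -0.112, 0]}, {"travel": [-0.128, -0.15, 0]}, {"travel": [-0.16, -0.187, 0]}]}}

```text
$.commands[0]: bad value
```

Request:
{"op": "step_arm", "data": {"commands": [{"travel": [0, 0, 0.02]}, {"travel": [0, 0, 0.04]}, {"travel": [0, 0, 0.05]}, {"travel": [0, 0, 0.06]}, {"travel": [0, 0, 0.07]}]}}

```text
$.commands[0]: bad value
```

Run:
```python
from h import *
img('side','g1.png')
```

```text
(no output)
```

View pics/g1.png

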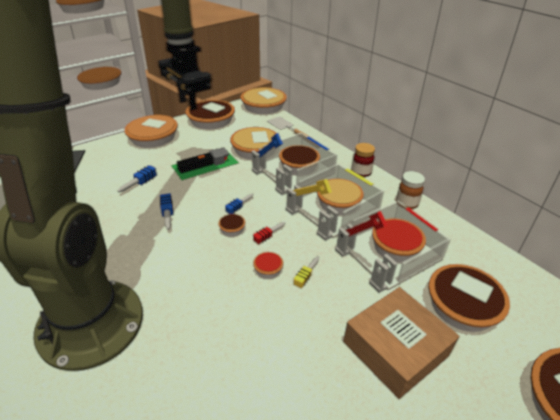

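Both calls were refused, because every row needs a "turn" too. The arm is still over the mat side at (185,80).

Request:
{"op": "step_arm", "data": {"commands": [{"travel": [-0.032, -0.0374, 0], "turn": [0, 0, 0]}, {"travel": [-0.064, -0.0748, 0], "turn": [0, 0, 0]}, {"travel": [-0.096, -0.112, 0], "turn": [0, 0, 0]}, {"travel": [-0.128, -0.15, 0], "turn": [0, 0, 0]}, {"travel": [-0.16, -0.187, 0], "turn": [0, 0, 0]}]}}

```text
time: 1.95
position: [0.6123, 0.2066, 0.2369]
tool_rot: [-0.001, 3.141, 0.001]
ft_force: [0.6, -0.6, -0.2]
grip_width: 0.125
grip_force: 0.0
```

Request:
{"op": "step_arm", "data": {"commands": [{"travel": [0, 0, 0.02], "turn": [0, 0, 0]}, {"travel": [0, 0, 0.04], "turn": [0, 0, 0]}, {"travel": [0, 0, 0.05], "turn": [0, 0, 0]}, {"travel": [0, 0, 0.06], "turn": [0, 0, 0]}, {"travel": [0, 0, 0.07], "turn": [0, 0, 0]}]}}

```text
time: 2.45
position: [0.6115, 0.2088, 0.1667]
tool_rot: [-0.003, 3.14, 0.001]
ft_force: [-0.4, -0.1, 1.2]
grip_width: 0.009
grip_force: 0.3
```

Request:
{"op": "step_arm", "data": {"commands": [{"travel": [0, 0, 0.012], "turn": [0, 0, 0]}, {"travel": [0, 0, 0.024], "turn": [0, 0, 0]}, {"travel": [0, 0, 0.036], "turn": [0, 0, 0]}, {"travel": [0, 0, 0.048], "turn": [0, 0, 0]}, {"travel": [0, 0, 0.06], "turn": [0, 0, 0]}]}}

```text
time: 2.95
position: [0.6113, 0.2078, 0.1056]
tool_rot: [0.001, -3.142, 0.0]
ft_force: [0.3, -0.6, 0.4]
grip_width: 0.002
grip_force: 0.3
```

Run:
```python
from h import *
s=ctrl.get_state();print(s['position'],s['ft_force'])
a=img('side');cv2.imwrite('pics/g2.png',cv2.resize(a[100:300,200:440],None,fx=3,fy=3)[:,:,::-1])
```

```text
[0.61127226 0.20782329 0.10556038] [ 0.30165344 -0.57397551  0.3703208 ]
```

View pics/g2.png

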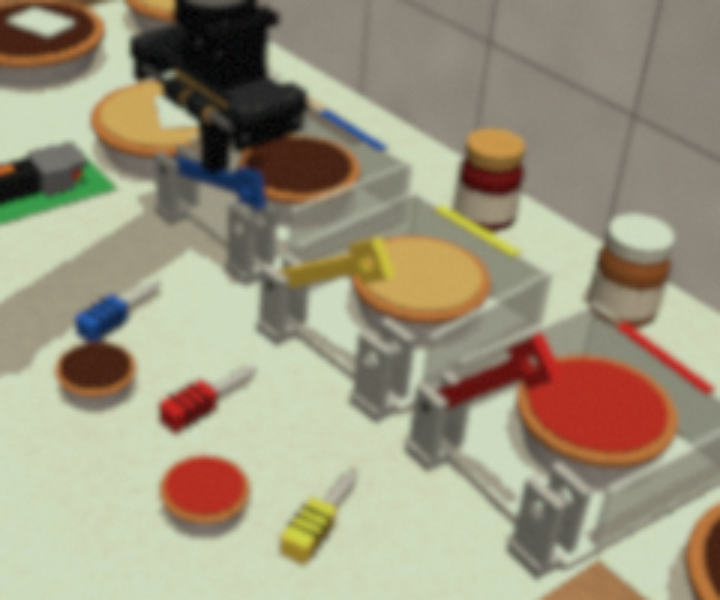

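Crop shows the blue bar following the fingertip down, at about (225,175). I'll finish closing it, then do the other two.

Request:
{"op": "step_arm", "data": {"commands": [{"travel": [0, 0, 0.01], "turn": [0, 0, 0]}, {"travel": [0, 0, 0.018], "turn": [0, 0, 0]}, {"travel": [0, 0, 0.022], "turn": [0, 0, 0]}, {"travel": [0, 0, 0.024], "turn": [0, 0, 0]}, {"travel": [0, 0, 0.025], "turn": [0, 0, 0]}]}}

```text
time: 3.5
position: [0.6112, 0.2078, 0.0833]
tool_rot: [0.001, -3.141, 0.0]
ft_force: [-5.9, -1.2, 13.0]
grip_width: 0.004
grip_force: 6.5
```

Request:
{"op": "step_arm", "data": {"commands": [{"travel": [0, 0, -0.04], "turn": [0, 0, 0]}, {"travel": [0, 0, -0.08], "turn": [0, 0, 0]}, {"travel": [0, 0, -0.12], "turn": [0, 0, 0]}, {"travel": [0.005, -0.05, -0.125], "turn": [0, 0, 0]}, {"travel": [0.01, -0.1, -0.125], "turn": [0, 0, 0]}]}}

```text
time: 4.0
position: [0.6026, 0.11, 0.2092]
tool_rot: [-0.009, 3.136, 0.003]
ft_force: [0.7, -1.0, -0.3]
grip_width: 0.009
grip_force: 0.0
```

Request:
{"op": "step_arm", "data": {"commands": [{"travel": [0.006, -0.04, 0], "turn": [0, 0, 0]}, {"travel": [0.012, -0.08, 0], "turn": [0, 0, 0]}, {"travel": [0.015, -0.12, 0], "turn": [0, 0, 0]}, {"travel": [0.015, -0.12, 0.02], "turn": [0, 0, 0]}, {"travel": [0.015, -0.12, 0.04], "turn": [0, 0, 0]}]}}

```text
time: 4.5
position: [0.5872, -0.0134, 0.1673]
tool_rot: [0.005, 3.139, 0.001]
ft_force: [0.2, -0.7, -0.4]
grip_width: 0.002
grip_force: 0.0
```

Run:
```python
from h import *
s=ctrl.get_state();print(s['position'],s['ft_force'])
mv((.586,-.0126,.083))
```

```text
[ 0.58720989 -0.01341136  0.16725431] [ 0.23351687 -0.65142968 -0.35989529]
travel [0.0015 0.0008 0.0843]
```

Request:
{"op": "step_arm", "data": {"commands": [{"travel": [0, 0, 0.015], "turn": [0, 0, 0]}, {"travel": [0, 0, 0.03], "turn": [0, 0, 0]}, {"travel": [0, 0, 0.045], "turn": [0, 0, 0]}, {"travel": [0, 0, 0.06], "turn": [0, 0, 0]}, {"travel": [0, 0, 0.075], "turn": [0, 0, 0]}]}}

```text
time: 5.0
position: [0.5868, -0.0112, 0.0906]
tool_rot: [-0.002, 3.141, -0.0]
ft_force: [-0.1, 0.0, -0.1]
grip_width: 0.001
grip_force: 0.4
```

Request:
{"op": "step_arm", "data": {"commands": [{"travel": [0, 0, 0.005], "turn": [0, 0, 0]}, {"travel": [0, 0, 0.009], "turn": [0, 0, 0]}, {"travel": [0, 0, 0.011], "turn": [0, 0, 0]}, {"travel": [0, 0, 0.011], "turn": [0, 0, 0]}]}}

```text
time: 5.4
position: [0.5858, -0.0113, 0.0832]
tool_rot: [0.001, -3.14, -0.001]
ft_force: [-9.5, 0.7, 15.7]
grip_width: 0.007
grip_force: 8.2
```

Request:
{"op": "step_arm", "data": {"commands": [{"travel": [0, 0, -0.04], "turn": [0, 0, 0]}, {"travel": [0, 0, -0.08], "turn": [0, 0, 0]}, {"travel": [0, 0, -0.12], "turn": [0, 0, 0]}, {"travel": [0.001, -0.05, -0.125], "turn": [0, 0, 0]}, {"travel": [0.002, -0.1, -0.125], "turn": [0, 0, 0]}]}}

```text
time: 5.9
position: [0.5867, -0.1102, 0.2086]
tool_rot: [-0.01, 3.135, 0.001]
ft_force: [0.7, -1.3, -0.8]
grip_width: 0.008
grip_force: 0.0
```

Request:
{"op": "step_arm", "data": {"commands": [{"travel": [0.001, -0.04, 0], "turn": [0, 0, 0]}, {"travel": [0.001, -0.07, 0], "turn": [0, 0, 0]}, {"travel": [0.001, -0.097, 0], "turn": [0, 0, 0]}, {"travel": [0.001, -0.097, 0.02], "turn": [0, 0, 0]}, {"travel": [0.001, -0.097, 0.04], "turn": [0, 0, 0]}]}}

```text
time: 6.4
position: [0.5844, -0.2098, 0.1663]
tool_rot: [0.003, 3.139, -0.001]
ft_force: [0.9, 0.7, 0.1]
grip_width: 0.007
grip_force: 0.3
```

Request:
{"op": "step_arm", "data": {"commands": [{"travel": [0, 0, 0.015], "turn": [0, 0, 0]}, {"travel": [0, 0, 0.03], "turn": [0, 0, 0]}, {"travel": [0, 0, 0.045], "turn": [0, 0, 0]}, {"travel": [0, 0, 0.06], "turn": [0, 0, 0]}, {"travel": [0, 0, 0.075], "turn": [0, 0, 0]}]}}

```text
time: 6.9
position: [0.584, -0.2081, 0.0896]
tool_rot: [-0.002, 3.141, -0.001]
ft_force: [0.6, -0.5, 1.1]
grip_width: 0.008
grip_force: 0.4
```

Run:
```python
from h import *
s=ctrl.get_state();print(s['position'],s['ft_force'])
mv((.583,-.210,.083))
```

```text
[ 0.58398153 -0.20810349  0.08964722] [ 0.5683722  -0.53725441  1.12534997]
travel [ 0.001  -0.0019  0.0066]
```

Request:
{"op": "step_arm", "data": {"commands": [{"travel": [0, 0, 0.005], "turn": [0, 0, 0]}, {"travel": [0, 0, 0.008], "turn": [0, 0, 0]}, {"travel": [0, 0, 0.0095], "turn": [0, 0, 0]}, {"travel": [0, 0, 0.0095], "turn": [0, 0, 0]}]}}

```text
time: 7.3
position: [0.5828, -0.2077, 0.0832]
tool_rot: [0.001, -3.14, -0.003]
ft_force: [-7.8, 2.5, 14.1]
grip_width: 0.006
grip_force: 7.2
```

Request:
{"op": "step_arm", "data": {"commands": [{"travel": [0, 0, -0.03], "turn": [0, 0, 0]}, {"travel": [0, 0, -0.06], "turn": [0, 0, 0]}, {"travel": [0.04, 0.01, -0.06], "turn": [0, 0, 6]}, {"travel": [0.08, 0.025, -0.06], "turn": [0, 0, 0]}, {"travel": [0.12, 0.04, -0.06], "turn": [0, 0, 0]}], "gripper": 0.55}}

```text
time: 7.8
position: [0.4627, -0.1679, 0.1412]
tool_rot: [-0.004, 3.141, -0.0]
ft_force: [-0.3, 0.3, 0.9]
grip_width: 0.374
grip_force: 0.0
```

Run:
```python
from h import *
s=ctrl.get_state();print(s['position'],s['ft_force'],s['grip_width'])
mv((.4366,-.163,.1),Rt=down(.385))
a=img('top');cv2.imwrite('pics/t2.png',cv2.resize(a[80:240,180:400],None,fx=3.6,fy=3.6)[:,:,::-1])
```

```text
[ 0.4626845  -0.16790213  0.14122132] [-0.32286953  0.33515861  0.8540356 ] 0.37422919906522023
travel [0.0261 0.005  0.0412]
turn [-2.00e-02  4.00e-02 -2.19e+01]
```

View pics/t2.png

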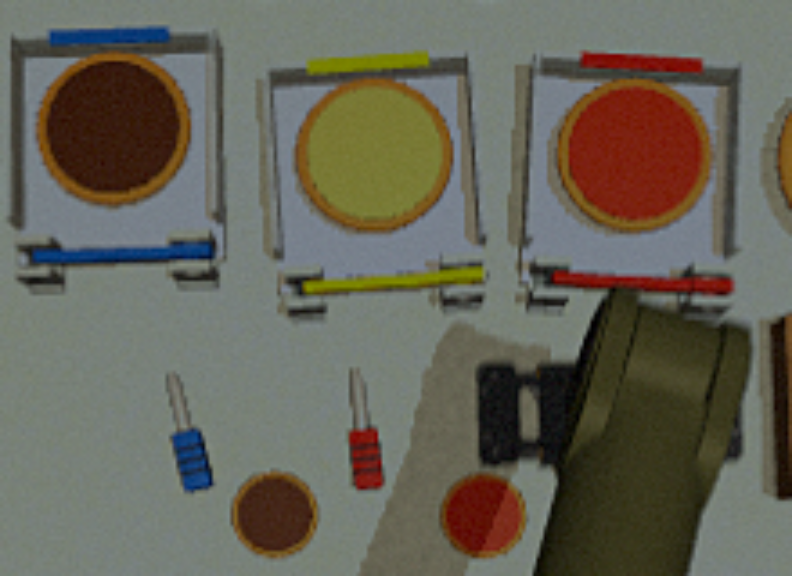

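The top view shows all three bars level between their cheeks. Now I'll grasp the yellow pin.

Request:
{"op": "step_arm", "data": {"commands": [{"travel": [0.01, 0.002, 0.01], "turn": [0, 0, -7.5]}, {"travel": [0.02, 0.004, 0.02], "turn": [0, 0, -15]}, {"travel": [0.0261, 0.005, 0.03], "turn": [0, 0, -21.9]}, {"travel": [0.0261, 0.005, 0.04], "turn": [0, 0, -21.9]}, {"travel": [0.0261, 0.005, 0.05], "turn": [0, 0, -21.9]}]}}

```text
time: 8.35
position: [0.4383, -0.1633, 0.0908]
tool_rot: [-0.593, 3.084, -0.0]
ft_force: [-0.1, -0.1, 0.1]
grip_width: 0.547
grip_force: 0.0
```

Request:
{"op": "step_arm", "data": {"commands": [{"travel": [0, 0, 0.02], "turn": [0, 0, 0]}, {"travel": [0, 0, 0.04], "turn": [0, 0, 0]}, {"travel": [0, 0, 0.055], "turn": [0, 0, 0]}, {"travel": [0, 0, 0.066], "turn": [0, 0, 0]}, {"travel": [0, 0, 0.074], "turn": [0, 0, 0]}]}}

```text
time: 8.85
position: [0.4377, -0.1632, 0.0161]
tool_rot: [0.596, -3.084, -0.0]
ft_force: [0.3, -0.3, 0.2]
grip_width: 0.55
grip_force: 0.0
```

Run:
```python
from h import *
s=ctrl.get_state();print(s['position'],s['ft_force'],s['grip_width'])
mv((.4366,-.163,.017),Rt=down(.385))
a=img('top')
h=cv2.cvtColor(a,cv2.COLOR_RGB2HSV).astype(int);H,S,V=h[...,0],h[...,1],h[...,2]
for c,m,b in(('blue',(H>98)&(H<128),(180,143,245,155)),('yellow',(H>20)&(H<36),(255,148,318,165)),('red',(H<8)|(H>172),(325,150,390,166))):
    M=np.zeros(H.shape,bool);M[b[1]:b[3],b[0]:b[2]]=(m&(S>110)&(V>50))[b[1]:b[3],b[0]:b[2]]
    ys,xs=np.nonzero(M);g=plane('top',np.c_[xs,ys],.069)[:,:2];cc=g.mean(0);v=np.linalg.eigh(np.cov((g-cc).T))[1][:,1];v*=np.sign(v[1])
    pr=(g-cc)@v; print(c,len(xs),'yaw',np.arctan2(-v[0],v[1]).round(3),'free end',(cc+v*pr.min()).round(4),'hinge end',(cc+v*pr.max()).round(4))
```

```text
[ 0.43771772 -0.16320291  0.01606123] [ 0.27181473 -0.3137095   0.23737115] 0.5495529301982331
travel [ 0.001   0.0006 -0.0009]
turn [ 0.01 -0.04 -0.17]
blue 188 yaw 0.018 free end [0.6175 0.1336] hinge end [0.6149 0.2789]
yellow 197 yaw 0.063 free end [ 0.5935 -0.0868] hinge end [0.5844 0.0576]
red 193 yaw -0.062 free end [ 0.5799 -0.2919] hinge end [ 0.589  -0.1448]
```

Request:
{"op": "step_arm", "data": {"commands": [{"travel": [0, 0, 0], "turn": [0, 0, 0]}, {"travel": [0, 0, 0], "turn": [0, 0, 0]}, {"travel": [0, 0, 0], "turn": [0, 0, 0]}, {"travel": [0, 0, 0], "turn": [0, 0, 0]}, {"travel": [0, 0, 0], "turn": [0, 0, 0]}], "gripper": 0, "force": 45}}

```text
time: 9.4
position: [0.4381, -0.163, 0.0176]
tool_rot: [-0.598, 3.083, 0.0]
ft_force: [-0.7, 0.7, 2.8]
grip_width: 0.272
grip_force: 45.0
```

Request:
{"op": "step_arm", "data": {"commands": [{"travel": [0, 0, -0.01], "turn": [0, 0, 0]}, {"travel": [0, 0, -0.03], "turn": [0, 0, 0]}, {"travel": [0, 0, -0.05], "turn": [0, 0, 6]}, {"travel": [0, 0, -0.05], "turn": [0, 0, 13]}, {"travel": [0, 0, -0.05], "turn": [0, 0, 18.6]}]}}

```text
time: 9.9
position: [0.4382, -0.1634, 0.0684]
tool_rot: [-0.085, 3.138, -0.0]
ft_force: [-0.2, -0.4, -1.0]
grip_width: 0.275
grip_force: 45.0
```

Run:
```python
from h import *
s=ctrl.get_state();print(s['position'],s['ft_force'],s['grip_width'],s['grip_force'])
h=np.array([.574,-.0725]);y=.06
# shoulder expected 33 mm ahead of grasp; nose at 85 mm; stop 20 mm before the mouth
d=np.array([np.cos(y),np.sin(y)])
p=h-d*(.085+.02);print(p);mv((*p,.065),Rt=down(y))
```

```text
[ 0.43824127 -0.16343513  0.06842425] [-0.19777146 -0.44156471 -0.98723922] 0.27496863144216166 44.99621093273163
[ 0.46918894 -0.07879622]
travel [-0.0355  0.0829  0.0035]
turn [-0.02  0.13 -0.35]
```

Request:
{"op": "step_arm", "data": {"commands": [{"travel": [-0.009, 0.025, 0], "turn": [0, 0, -0.3]}, {"travel": [-0.018, 0.05, 0], "turn": [0, 0, -0.3]}, {"travel": [-0.0355, 0.083, 0.0035], "turn": [0, 0, -0.3]}, {"travel": [-0.0355, 0.083, 0.0035], "turn": [0, 0, -0.3]}, {"travel": [-0.0355, 0.083, 0.0035], "turn": [0, 0, -0.3]}]}}

```text
time: 10.4
position: [0.4683, -0.0777, 0.0639]
tool_rot: [0.104, -3.14, 0.001]
ft_force: [-0.7, -1.0, -0.9]
grip_width: 0.273
grip_force: 45.0
```

Run:
```python
from h import *
s=ctrl.get_state();print(s['position'],s['ft_force'])
a=np.mean([img('side').astype(float) for _ in range(4)],0);b=np.mean([img('top').astype(float) for _ in range(4)],0)
A=cv2.resize(np.clip(a[195:255,265:345]*1.3,0,255).astype(np.uint8),None,fx=6,fy=6,interpolation=2)
B=cv2.resize(np.clip(b[145:205,280:333]*1.5,0,255).astype(np.uint8),None,fx=6,fy=6,interpolation=2)
cv2.imwrite('pics/y1.png',np.hstack([A,B])[:,:,::-1])
R=Ro.from_rotvec(s['tool_rot']).as_matrix();P=np.array(s['position']);d=-R[:,0]
for n,k in(('nose',.085),('shoulder',.033)):
    X=P+d*k-[0,0,.005];print(n,X.round(4),(proj('side',X)[0]-[265,195])*6,(proj('top',X)[0]-[280,145])*6*[1,1]+[480,0])
H=np.array([.574,-.0725,.06]);print((proj('side',H)[0]-[265,195])*6,(proj('top',H)[0]-[280,145])*6+[480,0])
```

```text
[ 0.46829782 -0.07768183  0.06385303] [-0.67562453 -0.96555696 -0.89500754]
nose [ 0.5531 -0.0721  0.0588] [311.85440591 162.24848237] [649.75253155 149.75444093]
shoulder [ 0.5012 -0.0755  0.0589] [218.35473701 214.62923752] [658.94577151 254.89593363]
[351.17412092 142.07941266] [649.8329172  107.20771329]
```

View pics/y1.png

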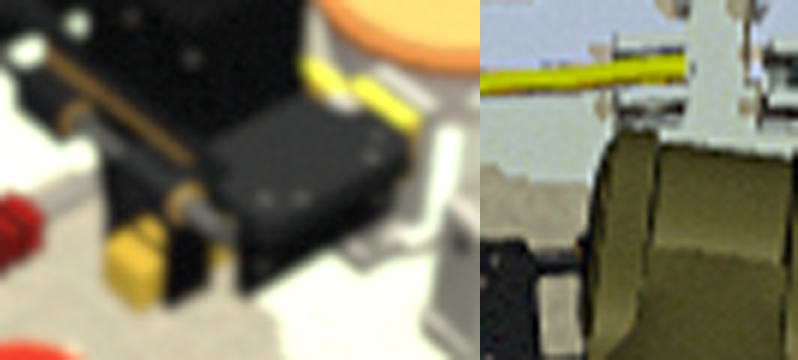

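The gripper's body hides the nose at (312,162) of the crop in both views, so the yellow pin goes in by feel with small force-checked steps.

Request:
{"op": "step_arm", "data": {"commands": [{"travel": [-0.007, 0, -0.0007], "turn": [0, 0, 0]}, {"travel": [-0.014, 0, -0.0007], "turn": [0, 0, 0]}, {"travel": [-0.02, 0, -0.0007], "turn": [0, 0, 0]}, {"travel": [-0.022, 0, -0.0007], "turn": [0, 0, 0]}, {"travel": [-0.024, 0, -0.0007], "turn": [0, 0, 0]}]}}

```text
time: 11.3
position: [0.4924, -0.0766, 0.0641]
tool_rot: [0.1, -3.14, 0.0]
ft_force: [0.0, -0.6, -0.7]
grip_width: 0.272
grip_force: 45.0
```

Request:
{"op": "step_arm", "data": {"commands": [{"travel": [-0.002, 0, 0], "turn": [0, 0, 0]}, {"travel": [-0.004, 0, 0], "turn": [0, 0, 0]}, {"travel": [-0.004, 0, 0], "turn": [0, 0, 0]}]}}

```text
time: 11.6
position: [0.4964, -0.0764, 0.0643]
tool_rot: [-0.1, 3.14, 0.0]
ft_force: [-0.1, -0.0, -0.4]
grip_width: 0.274
grip_force: 45.0
```

Request:
{"op": "step_arm", "data": {"commands": [{"travel": [-0.002, 0, 0], "turn": [0, 0, 0]}, {"travel": [-0.004, 0, 0], "turn": [0, 0, 0]}, {"travel": [-0.005, 0, 0], "turn": [0, 0, 0]}, {"travel": [-0.005, 0, 0], "turn": [0, 0, 0]}]}}

```text
time: 12.0
position: [0.5013, -0.0761, 0.0643]
tool_rot: [-0.1, 3.14, -0.0]
ft_force: [-0.2, -0.4, -1.1]
grip_width: 0.271
grip_force: 45.0
```

Request:
{"op": "step_arm", "data": {"commands": [{"travel": [-0.002, 0, 0], "turn": [0, 0, 0]}, {"travel": [-0.004, 0, 0], "turn": [0, 0, 0]}, {"travel": [-0.005, 0, 0], "turn": [0, 0, 0]}, {"travel": [-0.005, 0, 0], "turn": [0, 0, 0]}]}}

```text
time: 12.4
position: [0.5063, -0.0758, 0.0643]
tool_rot: [-0.1, 3.14, -0.0]
ft_force: [-0.3, 0.2, -1.4]
grip_width: 0.272
grip_force: 45.0
```

Run:
```python
from h import *
s=ctrl.get_state();print(s['position'],s['ft_force'],s['torque'])
```

```text
[ 0.50634008 -0.07579505  0.06426025] [-0.32120582  0.19817843 -1.36476756] [ 0.00697314 -0.03470614  0.03664788]
```

Request:
{"op": "step_arm", "data": {"commands": [{"travel": [-0.003, 0, 0], "turn": [0, 0, 0]}, {"travel": [-0.006, 0, 0], "turn": [0, 0, 0]}, {"travel": [-0.009, 0, 0], "turn": [0, 0, 0]}, {"travel": [-0.01, 0, 0], "turn": [0, 0, 0]}]}}

```text
time: 12.8
position: [0.5166, -0.0751, 0.0643]
tool_rot: [-0.1, 3.14, -0.0]
ft_force: [-0.3, -0.2, -1.5]
grip_width: 0.27
grip_force: 45.0
```

Request:
{"op": "step_arm", "data": {"commands": [{"travel": [-0.003, 0, 0], "turn": [0, 0, 0]}, {"travel": [-0.006, 0, 0], "turn": [0, 0, 0]}, {"travel": [-0.009, 0, 0], "turn": [0, 0, 0]}, {"travel": [-0.01, 0, 0], "turn": [0, 0, 0]}]}}

```text
time: 13.2
position: [0.5265, -0.0744, 0.0643]
tool_rot: [-0.1, 3.14, -0.0]
ft_force: [0.8, -0.1, -0.3]
grip_width: 0.273
grip_force: 45.0
```

Request:
{"op": "step_arm", "data": {"commands": [{"travel": [-0.003, 0, 0], "turn": [0, 0, 0]}, {"travel": [-0.006, 0, 0], "turn": [0, 0, 0]}, {"travel": [-0.009, 0, 0], "turn": [0, 0, 0]}, {"travel": [-0.01, 0, 0], "turn": [0, 0, 0]}]}}

```text
time: 13.6
position: [0.5365, -0.0738, 0.0643]
tool_rot: [-0.1, 3.14, -0.0]
ft_force: [0.4, 0.1, -1.4]
grip_width: 0.27
grip_force: 45.0
```

Run:
```python
from h import *
s=ctrl.get_state();print(s['position'],s['ft_force'],s['torque'])
```

```text
[ 0.53651206 -0.07384121  0.06431047] [ 0.36149688  0.10984492 -1.40151944] [ 0.0354108  -0.01542787 -0.00383416]
```

Request:
{"op": "step_arm", "data": {"commands": [{"travel": [-0.002, 0, 0], "turn": [0, 0, 0]}, {"travel": [-0.004, 0, 0], "turn": [0, 0, 0]}, {"travel": [-0.005, 0, 0], "turn": [0, 0, 0]}, {"travel": [-0.005, 0, 0], "turn": [0, 0, 0]}]}}

```text
time: 14.0
position: [0.5412, -0.0735, 0.0643]
tool_rot: [-0.1, 3.14, 0.0]
ft_force: [-0.6, -0.4, -0.8]
grip_width: 0.271
grip_force: 45.0
```

Request:
{"op": "step_arm", "data": {"commands": [{"travel": [-0.001, 0, 0], "turn": [0, 0, 0]}, {"travel": [-0.002, 0, 0], "turn": [0, 0, 0]}, {"travel": [-0.0025, 0, 0], "turn": [0, 0, 0]}, {"travel": [-0.0025, 0, 0], "turn": [0, 0, 0]}]}}

```text
time: 14.4
position: [0.5436, -0.0734, 0.0642]
tool_rot: [-0.1, 3.14, 0.0]
ft_force: [0.1, -0.3, -1.3]
grip_width: 0.273
grip_force: 45.0
```

Request:
{"op": "step_arm", "data": {"commands": [{"travel": [-0.001, 0, 0], "turn": [0, 0, 0]}, {"travel": [-0.002, 0, 0], "turn": [0, 0, 0]}, {"travel": [-0.0025, 0, 0], "turn": [0, 0, 0]}, {"travel": [-0.0025, 0, 0], "turn": [0, 0, 0]}]}}

```text
time: 14.8
position: [0.544, -0.0733, 0.064]
tool_rot: [0.099, -3.136, -0.001]
ft_force: [-6.8, -0.3, 3.1]
grip_width: 0.272
grip_force: 45.0
```

Request:
{"op": "step_arm", "data": {"commands": [{"travel": [-0.001, 0, 0], "turn": [0, 0, 0]}, {"travel": [-0.002, 0, 0], "turn": [0, 0, 0]}, {"travel": [-0.002, 0, 0], "turn": [0, 0, 0]}]}}

```text
time: 15.1
position: [0.5441, -0.0734, 0.0639]
tool_rot: [0.099, -3.131, -0.002]
ft_force: [-12.4, 0.4, 9.4]
grip_width: 0.272
grip_force: 45.0
```

Run:
```python
from h import *
s=ctrl.get_state();print(s['position'],s['ft_force'])
a=np.mean([img('side').astype(float) for _ in range(4)],0)
cv2.imwrite('pics/y2.png',cv2.resize(np.clip(a[180:260,270:370]*1.3,0,255).astype(np.uint8),None,fx=7,fy=7,interpolation=2)[:,:,::-1])
```

```text
[ 0.54410313 -0.07335659  0.06391004] [-12.40517436   0.36029085   9.35255967]
```

View pics/y2.png

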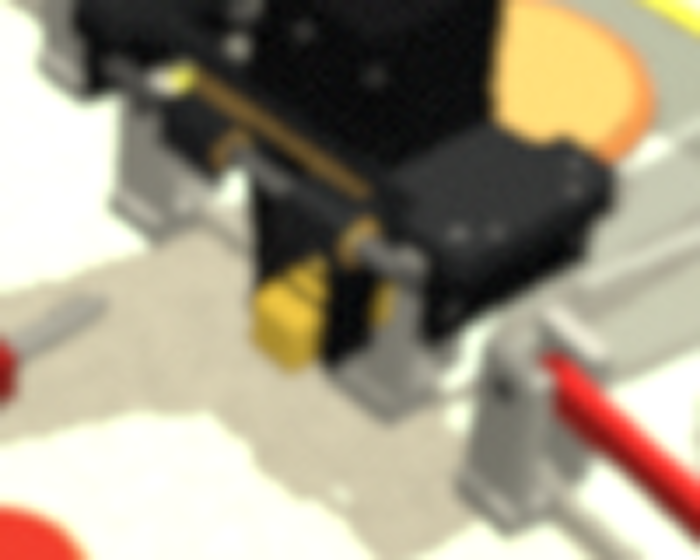

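Yellow is home: axial force jumped to 12 N with the shoulder at the cheek. Releasing it, then re-measuring the other pins.

Request:
{"op": "step_arm", "data": {"commands": [{"travel": [0.002, 0, 0], "turn": [0, 0, 0]}, {"travel": [0.003, 0, 0], "turn": [0, 0, 0]}, {"travel": [0.003, 0, 0], "turn": [0, 0, 0]}, {"travel": [0.003, 0, 0], "turn": [0, 0, 0]}, {"travel": [0.003, 0, 0], "turn": [0, 0, 0]}], "gripper": 0.55}}

```text
time: 15.8
position: [0.5454, -0.0733, 0.0644]
tool_rot: [-0.1, 3.139, -0.0]
ft_force: [0.1, -0.9, 0.3]
grip_width: 0.539
grip_force: 0.0
```

Request:
{"op": "step_arm", "data": {"commands": [{"travel": [0, 0, -0.03], "turn": [0, 0, 0]}, {"travel": [0, 0, -0.06], "turn": [0, 0, 0]}, {"travel": [0.03, 0.01, -0.07], "turn": [0, 0, 0]}, {"travel": [0.07, 0.03, -0.07], "turn": [0, 0, 0]}, {"travel": [0.1, 0.06, -0.07], "turn": [0, 0, 0]}]}}

```text
time: 16.3
position: [0.4401, -0.0208, 0.1346]
tool_rot: [-0.095, 3.14, -0.001]
ft_force: [0.0, 0.8, 0.0]
grip_width: 0.55
grip_force: 0.0
```

```bash
cat >> h.py <<'E'
def pin(c,box=None):
    # grip centre + heading in both views (colour mask, z plane); boxes in world xy around expected
    for n in('top','side'):
        a=np.mean([img(n).astype(float) for _ in range(3)],0).astype(np.uint8)
        h=cv2.cvtColor(a,cv2.COLOR_RGB2HSV).astype(int);H,S,V=h[...,0],h[...,1],h[...,2]
        m=dict(blue=(H>98)&(H<128),red=(H<8)|(H>172),yellow=(H>20)&(H<36))[c]&(S>90)&(V>40)
        m=cv2.morphologyEx(m.astype(np.uint8),cv2.MORPH_CLOSE,np.ones((3,3)))
        k,l,st,_=cv2.connectedComponentsWithStats(m)
        for i in range(1,k):
            if not 80<st[i,4]<320: continue
            ys,xs=np.nonzero(l==i);g=plane(n,np.c_[xs,ys],.018)[:,:2];cc=g.mean(0)
            if not(.38<cc[0]<.56 and abs(cc[1])<.25): continue
            e=np.linalg.eigh(np.cov((g-cc).T));v=e[1][:,1];v=v*np.sign(v[0])
            print(n,c,st[i,4],cc.round(4),'axis',np.arctan2(v[1],v[0]).round(3),np.sqrt(12*e[0]).round(3))
E
python3 - <<'E'
from h import *
s=ctrl.get_state();print(s['position'],s['ft_force'],s['grip_width'])
pin('red');pin('blue')
E
```

```text
[ 0.44010405 -0.0207921   0.13456952] [0.00925946 0.76573059 0.00662934] 0.5504639753484123
top red 141 [ 0.3954 -0.1009] axis -0.185 [0.026 0.049]
side red 209 [0.4403 0.0047] axis 0.33 [0.035 0.057]
top blue 130 [0.4489 0.1555] axis 0.248 [0.023 0.051]
side blue 146 [0.4418 0.1497] axis 0.484 [0.032 0.056]
```

Run:
```python
from h import *
mv((.4393,.0087,.0165),Rt=down(.11))
```

```text
travel [0.0006 0.0291 0.1176]
turn [-0.01 -0.02 -2.7 ]
```

Request:
{"op": "step_arm", "data": {"commands": [{"travel": [0.0006, 0.015, 0.02], "turn": [0, 0, -2.7]}, {"travel": [0.0006, 0.029, 0.04], "turn": [0, 0, -2.7]}, {"travel": [0.0006, 0.029, 0.06], "turn": [0, 0, -2.7]}, {"travel": [0.0006, 0.029, 0.08], "turn": [0, 0, -2.7]}, {"travel": [0.0006, 0.029, 0.1], "turn": [0, 0, -2.7]}]}}

```text
time: 17.4
position: [0.4392, 0.009, 0.0335]
tool_rot: [-0.174, 3.137, -0.0]
ft_force: [-0.5, -0.0, -0.4]
grip_width: 0.548
grip_force: 0.0
```

Request:
{"op": "step_arm", "data": {"commands": [{"travel": [0, 0, 0.01], "turn": [0, 0, 0]}, {"travel": [0, 0, 0.0175], "turn": [0, 0, 0]}, {"travel": [0, 0, 0.0175], "turn": [0, 0, 0]}]}}

```text
time: 17.7
position: [0.4386, 0.0089, 0.0162]
tool_rot: [0.174, -3.135, 0.0]
ft_force: [-0.3, 0.1, -0.2]
grip_width: 0.553
grip_force: 0.0
```

Request:
{"op": "step_arm", "data": {"commands": [{"travel": [0, 0, 0], "turn": [0, 0, 0]}, {"travel": [0, 0, 0], "turn": [0, 0, 0]}, {"travel": [0, 0, 0], "turn": [0, 0, 0]}, {"travel": [0, 0, 0], "turn": [0, 0, 0]}, {"travel": [0, 0, 0], "turn": [0, 0, 0]}], "gripper": 0}}

```text
time: 18.2
position: [0.4394, 0.0092, 0.0173]
tool_rot: [-0.174, 3.136, 0.0]
ft_force: [-1.2, 0.4, 2.7]
grip_width: 0.272
grip_force: 45.0
```

Request:
{"op": "step_arm", "data": {"commands": [{"travel": [0, 0, -0.02], "turn": [0, 0, 0]}, {"travel": [0, 0, -0.05], "turn": [0, 0, 0]}, {"travel": [0, 0, -0.09], "turn": [0, 0, 5]}, {"travel": [0, 0, -0.11], "turn": [0, 0, 9.7]}, {"travel": [0, 0, -0.11], "turn": [0, 0, 9.7]}]}}

```text
time: 18.7
position: [0.4412, 0.0093, 0.1298]
tool_rot: [0.093, 3.134, 0.002]
ft_force: [1.0, -0.2, -1.5]
grip_width: 0.269
grip_force: 45.0
```

Run:
```python
from h import *
s=ctrl.get_state();print(s['position'],s['ft_force'],s['grip_width'])
h=np.array([.5645,-.2715]);y=-.06
d=np.array([np.cos(y),np.sin(y)]);p=h-d*.105;print(p);mv((*p,.13),Rt=down(y))
```

```text
[0.44124919 0.00933348 0.12975623] [ 0.97550984 -0.2391812  -1.46585057] 0.26906701376921827
[ 0.45968894 -0.26520378]
travel [-0.0346 -0.273  -0.0005]
turn [0.09 0.36 0.05]
```

Request:
{"op": "step_arm", "data": {"commands": [{"travel": [-0.005, -0.04, 0], "turn": [0, 0, 0]}, {"travel": [-0.01, -0.08, 0], "turn": [0, 0, 0]}, {"travel": [-0.015, -0.12, 0], "turn": [0, 0, 0]}, {"travel": [-0.02, -0.16, 0], "turn": [0, 0, 0]}, {"travel": [-0.025, -0.2, 0], "turn": [0, 0, 0]}]}}

```text
time: 19.2
position: [0.4512, -0.1933, 0.1252]
tool_rot: [-0.089, -3.138, -0.001]
ft_force: [0.9, 0.1, -0.5]
grip_width: 0.272
grip_force: 45.0
```

Request:
{"op": "step_arm", "data": {"commands": [{"travel": [-0.005, -0.04, 0], "turn": [0, 0, 0]}, {"travel": [-0.0096, -0.073, 0], "turn": [0, 0, 0]}, {"travel": [-0.0096, -0.073, 0.03], "turn": [0, 0, 0]}, {"travel": [-0.0096, -0.073, 0.06], "turn": [0, 0, 0]}, {"travel": [-0.0096, -0.073, 0.065], "turn": [0, 0, 0]}]}}

```text
time: 19.7
position: [0.4538, -0.264, 0.057]
tool_rot: [-0.091, -3.131, -0.004]
ft_force: [-1.3, 0.6, -0.8]
grip_width: 0.269
grip_force: 45.0
```

Request:
{"op": "step_arm", "data": {"commands": [{"travel": [0, 0, 0], "turn": [0, 0, 0]}, {"travel": [0, 0, 0], "turn": [0, 0, 0]}]}}

```text
time: 19.9
position: [0.4581, -0.2656, 0.0624]
tool_rot: [0.09, 3.14, -0.001]
ft_force: [0.3, 0.4, -0.8]
grip_width: 0.273
grip_force: 45.0
```

Run:
```python
from h import *
s=ctrl.get_state();print(s['position'],s['ft_force'],s['grip_width'])
h=np.array([.5645,-.2715]);y=-.06
d=np.array([np.cos(y),np.sin(y)]);p=h-d*.105;print(p);mv((*p,.0645),Rt=down(y))
```

```text
[ 0.45809858 -0.26555264  0.06240823] [ 0.26245604  0.4133786  -0.81293051] 0.2725873131184864
[ 0.45968894 -0.26520378]
travel [-0.0016  0.0004 -0.0021]
turn [-0.02  0.05  0.15]
```

Request:
{"op": "step_arm", "data": {"commands": [{"travel": [-0.007, 0.0003, -0.002], "turn": [0, 0, 0]}, {"travel": [-0.014, 0.0003, -0.002], "turn": [0, 0, 0]}, {"travel": [-0.02, 0.0003, -0.002], "turn": [0, 0, 0]}, {"travel": [-0.022, 0.0003, -0.002], "turn": [0, 0, 0]}, {"travel": [-0.024, 0.0003, -0.002], "turn": [0, 0, 0]}]}}

```text
time: 20.4
position: [0.4819, -0.2665, 0.0638]
tool_rot: [-0.091, -3.14, 0.0]
ft_force: [-0.8, -0.6, -0.9]
grip_width: 0.27
grip_force: 45.0
```

Request:
{"op": "step_arm", "data": {"commands": [{"travel": [-0.002, 0, 0], "turn": [0, 0, 0]}, {"travel": [-0.004, 0, 0], "turn": [0, 0, 0]}, {"travel": [-0.005, 0, 0], "turn": [0, 0, 0]}, {"travel": [-0.005, 0, 0], "turn": [0, 0, 0]}]}}

```text
time: 20.8
position: [0.4866, -0.2669, 0.0637]
tool_rot: [0.092, 3.14, 0.0]
ft_force: [0.8, 1.0, -0.8]
grip_width: 0.27
grip_force: 45.0
```

Request:
{"op": "step_arm", "data": {"commands": [{"travel": [-0.002, 0, 0], "turn": [0, 0, 0]}, {"travel": [-0.004, 0, 0], "turn": [0, 0, 0]}, {"travel": [-0.005, 0, 0], "turn": [0, 0, 0]}, {"travel": [-0.005, 0, 0], "turn": [0, 0, 0]}]}}

```text
time: 21.2
position: [0.4918, -0.2672, 0.0638]
tool_rot: [0.091, 3.14, -0.0]
ft_force: [0.6, 0.1, -0.1]
grip_width: 0.274
grip_force: 45.0
```

Request:
{"op": "step_arm", "data": {"commands": [{"travel": [-0.002, 0, 0], "turn": [0, 0, 0]}, {"travel": [-0.004, 0, 0], "turn": [0, 0, 0]}, {"travel": [-0.005, 0, 0], "turn": [0, 0, 0]}, {"travel": [-0.005, 0, 0], "turn": [0, 0, 0]}]}}

```text
time: 21.6
position: [0.4968, -0.2675, 0.0638]
tool_rot: [0.091, 3.14, -0.0]
ft_force: [0.3, 0.3, 0.0]
grip_width: 0.272
grip_force: 45.0
```

Request:
{"op": "step_arm", "data": {"commands": [{"travel": [-0.003, 0, 0], "turn": [0, 0, 0]}, {"travel": [-0.006, 0, 0], "turn": [0, 0, 0]}, {"travel": [-0.009, 0, 0], "turn": [0, 0, 0]}, {"travel": [-0.01, 0, 0], "turn": [0, 0, 0]}]}}

```text
time: 22.0
position: [0.507, -0.2681, 0.0638]
tool_rot: [0.091, 3.14, -0.0]
ft_force: [-0.6, -0.8, -0.4]
grip_width: 0.275
grip_force: 45.0
```

Request:
{"op": "step_arm", "data": {"commands": [{"travel": [-0.003, 0, 0], "turn": [0, 0, 0]}, {"travel": [-0.006, 0, 0], "turn": [0, 0, 0]}, {"travel": [-0.009, 0, 0], "turn": [0, 0, 0]}, {"travel": [-0.01, 0, 0], "turn": [0, 0, 0]}]}}

```text
time: 22.4
position: [0.5169, -0.2687, 0.0638]
tool_rot: [0.091, 3.14, -0.0]
ft_force: [-0.3, -0.4, 0.3]
grip_width: 0.269
grip_force: 45.0
```

Request:
{"op": "step_arm", "data": {"commands": [{"travel": [-0.003, 0, 0], "turn": [0, 0, 0]}, {"travel": [-0.006, 0, 0], "turn": [0, 0, 0]}, {"travel": [-0.009, 0, 0], "turn": [0, 0, 0]}, {"travel": [-0.01, 0, 0], "turn": [0, 0, 0]}]}}

```text
time: 22.8
position: [0.5269, -0.2693, 0.0638]
tool_rot: [0.092, 3.14, -0.0]
ft_force: [-0.9, -0.9, -0.4]
grip_width: 0.273
grip_force: 45.0
```

Request:
{"op": "step_arm", "data": {"commands": [{"travel": [-0.002, 0, 0], "turn": [0, 0, 0]}, {"travel": [-0.004, 0, 0], "turn": [0, 0, 0]}, {"travel": [-0.004, 0, 0], "turn": [0, 0, 0]}]}}

```text
time: 23.1
position: [0.5309, -0.2696, 0.0638]
tool_rot: [0.092, 3.14, -0.0]
ft_force: [0.0, -1.8, -0.4]
grip_width: 0.268
grip_force: 45.0
```

Request:
{"op": "step_arm", "data": {"commands": [{"travel": [-0.001, 0, 0], "turn": [0, 0, 0]}, {"travel": [-0.002, 0, 0], "turn": [0, 0, 0]}, {"travel": [-0.003, 0, 0], "turn": [0, 0, 0]}, {"travel": [-0.003, 0, 0], "turn": [0, 0, 0]}]}}

```text
time: 23.5
position: [0.5312, -0.2695, 0.0637]
tool_rot: [-0.093, -3.136, -0.002]
ft_force: [-6.7, 0.8, 6.8]
grip_width: 0.269
grip_force: 45.0
```

Request:
{"op": "step_arm", "data": {"commands": [{"travel": [-0.001, 0, 0], "turn": [0, 0, 0]}, {"travel": [-0.002, 0, 0], "turn": [0, 0, 0]}, {"travel": [-0.002, 0, 0], "turn": [0, 0, 0]}]}}

```text
time: 23.8
position: [0.5313, -0.2696, 0.0636]
tool_rot: [-0.094, -3.132, -0.004]
ft_force: [-12.5, 2.8, 9.5]
grip_width: 0.273
grip_force: 45.0
```

Red home as well (12 N at the expected shoulder position). Releasing and going for blue.

Request:
{"op": "step_arm", "data": {"commands": [{"travel": [0.003, 0, 0], "turn": [0, 0, 0]}, {"travel": [0.003, 0, 0], "turn": [0, 0, 0]}, {"travel": [0.003, 0, 0], "turn": [0, 0, 0]}, {"travel": [0.003, 0, 0], "turn": [0, 0, 0]}, {"travel": [0.003, 0, 0], "turn": [0, 0, 0]}], "gripper": 0.55}}

```text
time: 24.3
position: [0.533, -0.2693, 0.0638]
tool_rot: [0.091, 3.14, 0.0]
ft_force: [0.3, -0.6, -0.6]
grip_width: 0.533
grip_force: 0.0
```

Request:
{"op": "step_arm", "data": {"commands": [{"travel": [0, 0, -0.03], "turn": [0, 0, 0]}, {"travel": [0, 0, -0.06], "turn": [0, 0, 0]}, {"travel": [0.03, 0.01, -0.07], "turn": [0, 0, -5]}, {"travel": [0.07, 0.03, -0.07], "turn": [0, 0, -10]}, {"travel": [0.11, 0.06, -0.07], "turn": [0, 0, -17]}]}}

```text
time: 24.8
position: [0.4253, -0.2041, 0.1342]
tool_rot: [-0.376, 3.118, -0.003]
ft_force: [0.3, 0.4, 0.3]
grip_width: 0.551
grip_force: 0.0
```

Run:
```python
from h import *
s=ctrl.get_state();print(s['position'],s['grip_width'])
pin('blue'); mv((.441,.1536,.13),Rt=down(.235))
```

```text
[ 0.42533344 -0.20411299  0.13419372] 0.5513780023555086
top blue 130 [0.4488 0.1553] axis 0.249 [0.023 0.051]
side blue 146 [0.4418 0.1497] axis 0.484 [0.032 0.056]
travel [-0.0973  0.3443  0.0042]
turn [-0.08  0.11  0.15]
```

Request:
{"op": "step_arm", "data": {"commands": [{"travel": [-0.0122, 0.043, 0], "turn": [0, 0, 0]}, {"travel": [-0.0243, 0.086, 0], "turn": [0, 0, 0]}, {"travel": [-0.0365, 0.129, 0], "turn": [0, 0, 0]}, {"travel": [-0.0487, 0.172, 0], "turn": [0, 0, 0]}, {"travel": [-0.0608, 0.215, 0], "turn": [0, 0, 0]}]}}

```text
time: 25.6
position: [0.4362, 0.0215, 0.1342]
tool_rot: [-0.371, 3.118, -0.0]
ft_force: [0.8, -0.1, 0.1]
grip_width: 0.546
grip_force: 0.0
```

Request:
{"op": "step_arm", "data": {"commands": [{"travel": [-0.0122, 0.043, 0], "turn": [0, 0, 0]}, {"travel": [-0.0243, 0.086, 0], "turn": [0, 0, 0]}, {"travel": [-0.0365, 0.129, 0], "turn": [0, 0, 0]}, {"travel": [-0.0365, 0.129, 0.02], "turn": [0, 0, 0]}, {"travel": [-0.0365, 0.129, 0.05], "turn": [0, 0, 0]}]}}

```text
time: 26.1
position: [0.4428, 0.1568, 0.0847]
tool_rot: [-0.377, 3.114, 0.002]
ft_force: [-0.6, 0.2, -0.7]
grip_width: 0.548
grip_force: 0.0
```

Request:
{"op": "step_arm", "data": {"commands": [{"travel": [0, 0, 0], "turn": [0, 0, 0]}, {"travel": [0, 0, 0], "turn": [0, 0, 0]}]}}

```text
time: 26.3
position: [0.4403, 0.1538, 0.0837]
tool_rot: [0.372, -3.118, 0.001]
ft_force: [0.8, -0.2, 0.9]
grip_width: 0.551
grip_force: 0.0
```

Run:
```python
from h import *
s=ctrl.get_state();print(s['position'],s['grip_width'])
mv((.441,.1536,.0165),Rt=down(.235))
```

```text
[0.44026266 0.1538229  0.08366645] 0.5508479226439803
travel [-0.0007 -0.0004  0.0672]
turn [-0.01 -0.07  0.12]
```

Request:
{"op": "step_arm", "data": {"commands": [{"travel": [0, 0, 0.02], "turn": [0, 0, 0]}, {"travel": [0, 0, 0.04], "turn": [0, 0, 0]}, {"travel": [0, 0, 0.055], "turn": [0, 0, 0]}, {"travel": [0, 0, 0.067], "turn": [0, 0, 0]}, {"travel": [0, 0, 0.067], "turn": [0, 0, 0]}]}}

```text
time: 26.8
position: [0.4396, 0.1537, 0.0164]
tool_rot: [0.372, -3.119, 0.0]
ft_force: [-0.0, 0.2, -0.1]
grip_width: 0.549
grip_force: 0.0
```

Request:
{"op": "step_arm", "data": {"commands": [{"travel": [0, 0, 0], "turn": [0, 0, 0]}, {"travel": [0, 0, 0], "turn": [0, 0, 0]}, {"travel": [0, 0, 0], "turn": [0, 0, 0]}, {"travel": [0, 0, 0], "turn": [0, 0, 0]}, {"travel": [0, 0, 0], "turn": [0, 0, 0]}], "gripper": 0}}

```text
time: 27.3
position: [0.44, 0.1543, 0.0174]
tool_rot: [-0.374, 3.118, 0.001]
ft_force: [-0.7, -0.1, 3.2]
grip_width: 0.273
grip_force: 45.0
```

Request:
{"op": "step_arm", "data": {"commands": [{"travel": [0, 0, -0.02], "turn": [0, 0, 0]}, {"travel": [0, 0, -0.04], "turn": [0, 0, 4]}, {"travel": [0, 0, -0.048], "turn": [0, 0, 9]}, {"travel": [0, 0, -0.048], "turn": [0, 0, 12.8]}, {"travel": [0, 0, -0.048], "turn": [0, 0, 12.8]}]}}

```text
time: 27.8
position: [0.4394, 0.154, 0.065]
tool_rot: [-0.023, 3.141, 0.0]
ft_force: [-0.1, -0.2, -1.0]
grip_width: 0.272
grip_force: 45.0
```

Run:
```python
from h import *
s=ctrl.get_state();print(s['position'],s['ft_force'],s['grip_width'])
h=np.array([.5985,.1475]);y=.011
d=np.array([np.cos(y),np.sin(y)]);p=h-d*.105;print(p);mv((*p,.0642),Rt=down(y))
```

```text
[0.43944755 0.1540429  0.06496303] [-0.0702225  -0.16966439 -0.99120542] 0.2720151909491782
[0.49350635 0.14634502]
travel [-0.0539 -0.0085  0.0008]
turn [0.01 0.02 0.23]
```

Request:
{"op": "step_arm", "data": {"commands": [{"travel": [-0.02, -0.004, 0.001], "turn": [0, 0, 0.2]}, {"travel": [-0.04, -0.0085, 0.001], "turn": [0, 0, 0.2]}, {"travel": [-0.054, -0.0085, 0.001], "turn": [0, 0, 0.2]}, {"travel": [-0.054, -0.0085, 0.001], "turn": [0, 0, 0.2]}, {"travel": [-0.054, -0.0085, 0.001], "turn": [0, 0, 0.2]}]}}

```text
time: 28.3
position: [0.4927, 0.1462, 0.0631]
tool_rot: [0.019, -3.14, 0.001]
ft_force: [-0.1, 0.3, -1.4]
grip_width: 0.272
grip_force: 45.0
```

Request:
{"op": "step_arm", "data": {"commands": [{"travel": [-0.007, 0, 0], "turn": [0, 0, 0]}, {"travel": [-0.014, 0, 0], "turn": [0, 0, 0]}, {"travel": [-0.02, 0, 0], "turn": [0, 0, 0]}, {"travel": [-0.022, 0, 0], "turn": [0, 0, 0]}, {"travel": [-0.024, 0, 0], "turn": [0, 0, 0]}]}}

```text
time: 28.8
position: [0.5178, 0.1466, 0.0637]
tool_rot: [0.018, -3.141, -0.0]
ft_force: [0.1, 0.5, -0.3]
grip_width: 0.271
grip_force: 45.0
```

Request:
{"op": "step_arm", "data": {"commands": [{"travel": [-0.002, 0, 0], "turn": [0, 0, 0]}, {"travel": [-0.004, 0, 0], "turn": [0, 0, 0]}, {"travel": [-0.005, 0, 0], "turn": [0, 0, 0]}, {"travel": [-0.005, 0, 0], "turn": [0, 0, 0]}]}}

```text
time: 29.2
position: [0.5227, 0.1469, 0.0638]
tool_rot: [-0.018, 3.141, 0.0]
ft_force: [0.7, -0.1, -1.2]
grip_width: 0.274
grip_force: 45.0
```

Request:
{"op": "step_arm", "data": {"commands": [{"travel": [-0.002, 0, 0], "turn": [0, 0, 0]}, {"travel": [-0.004, 0, 0], "turn": [0, 0, 0]}, {"travel": [-0.005, 0, 0], "turn": [0, 0, 0]}, {"travel": [-0.005, 0, 0], "turn": [0, 0, 0]}]}}

```text
time: 29.6
position: [0.528, 0.1475, 0.064]
tool_rot: [-0.019, 3.141, 0.001]
ft_force: [-2.0, 1.7, -0.1]
grip_width: 0.276
grip_force: 45.0
```

A slight contact appears here, pushing toward +y. I'll ease 1 mm that way and go on.

Request:
{"op": "step_arm", "data": {"commands": [{"travel": [0, 0.001, 0], "turn": [0, 0, 0]}, {"travel": [-0.002, 0.0012, 0], "turn": [0, 0, 0]}, {"travel": [-0.004, 0.0012, 0], "turn": [0, 0, 0]}, {"travel": [-0.004, 0.0012, 0], "turn": [0, 0, 0]}]}}

```text
time: 30.0
position: [0.5321, 0.148, 0.0639]
tool_rot: [-0.018, 3.141, 0.0]
ft_force: [-0.0, 2.2, -0.6]
grip_width: 0.271
grip_force: 45.0
```

Request:
{"op": "step_arm", "data": {"commands": [{"travel": [-0.002, 0, 0], "turn": [0, 0, 0]}, {"travel": [-0.004, 0, 0], "turn": [0, 0, 0]}, {"travel": [-0.004, 0, 0], "turn": [0, 0, 0]}]}}

```text
time: 30.3
position: [0.536, 0.148, 0.0638]
tool_rot: [-0.018, 3.141, 0.0]
ft_force: [-0.6, 1.4, -0.2]
grip_width: 0.273
grip_force: 45.0
```

Run:
```python
from h import *
s=ctrl.get_state();print(s['position'],s['ft_force'],s['torque'])
```

```text
[0.53604471 0.14801516 0.06382491] [-0.62323762  1.43492595 -0.19369425] [0.42921787 0.03087634 0.10935631]
```

Request:
{"op": "step_arm", "data": {"commands": [{"travel": [0, 0.0008, 0], "turn": [0, 0, 0]}, {"travel": [-0.003, 0.0008, 0], "turn": [0, 0, 0]}, {"travel": [-0.005, 0.0008, 0], "turn": [0, 0, 0]}, {"travel": [-0.005, 0.0008, 0], "turn": [0, 0, 0]}]}}

```text
time: 30.7
position: [0.5411, 0.1486, 0.0637]
tool_rot: [-0.017, 3.141, -0.0]
ft_force: [0.6, 0.5, -0.6]
grip_width: 0.271
grip_force: 45.0
```

Request:
{"op": "step_arm", "data": {"commands": [{"travel": [-0.003, 0, 0], "turn": [0, 0, 0]}, {"travel": [-0.005, 0, 0], "turn": [0, 0, 0]}, {"travel": [-0.005, 0, 0], "turn": [0, 0, 0]}]}}

```text
time: 31.0
position: [0.546, 0.1487, 0.0637]
tool_rot: [-0.018, 3.141, -0.0]
ft_force: [-0.0, 0.2, -1.0]
grip_width: 0.272
grip_force: 45.0
```

Request:
{"op": "step_arm", "data": {"commands": [{"travel": [-0.003, 0, 0], "turn": [0, 0, 0]}, {"travel": [-0.006, 0, 0], "turn": [0, 0, 0]}, {"travel": [-0.008, 0, 0], "turn": [0, 0, 0]}, {"travel": [-0.008, 0, 0], "turn": [0, 0, 0]}]}}

```text
time: 31.4
position: [0.554, 0.1489, 0.0637]
tool_rot: [-0.018, 3.141, -0.0]
ft_force: [-0.2, -0.9, -0.7]
grip_width: 0.268
grip_force: 45.0
```

Free again. Home is expected at TCP x near 0.566.

Request:
{"op": "step_arm", "data": {"commands": [{"travel": [-0.003, 0, 0], "turn": [0, 0, 0]}, {"travel": [-0.006, 0, 0], "turn": [0, 0, 0]}, {"travel": [-0.009, 0, 0], "turn": [0, 0, 0]}, {"travel": [-0.009, 0, 0], "turn": [0, 0, 0]}]}}

```text
time: 31.8
position: [0.5631, 0.149, 0.0638]
tool_rot: [-0.018, 3.141, 0.0]
ft_force: [0.7, -0.1, -1.2]
grip_width: 0.273
grip_force: 45.0
```

Request:
{"op": "step_arm", "data": {"commands": [{"travel": [-0.001, 0, 0], "turn": [0, 0, 0]}, {"travel": [-0.003, 0, 0], "turn": [0, 0, 0]}, {"travel": [-0.003, 0, 0], "turn": [0, 0, 0]}]}}

```text
time: 32.1
position: [0.5656, 0.1492, 0.0637]
tool_rot: [0.018, -3.141, 0.0]
ft_force: [0.3, -0.1, -1.2]
grip_width: 0.268
grip_force: 45.0
```

Request:
{"op": "step_arm", "data": {"commands": [{"travel": [-0.001, 0, 0], "turn": [0, 0, 0]}, {"travel": [-0.002, 0, 0], "turn": [0, 0, 0]}, {"travel": [-0.002, 0, 0], "turn": [0, 0, 0]}]}}

```text
time: 32.4
position: [0.5657, 0.1492, 0.0636]
tool_rot: [0.018, -3.137, 0.001]
ft_force: [-5.6, -1.0, 4.3]
grip_width: 0.271
grip_force: 45.0
```

Request:
{"op": "step_arm", "data": {"commands": [{"travel": [-0.001, 0, 0], "turn": [0, 0, 0]}, {"travel": [-0.002, 0, 0], "turn": [0, 0, 0]}, {"travel": [-0.002, 0, 0], "turn": [0, 0, 0]}]}}

```text
time: 32.7
position: [0.5658, 0.1492, 0.0635]
tool_rot: [0.019, -3.133, 0.001]
ft_force: [-12.3, -1.8, 7.6]
grip_width: 0.275
grip_force: 45.0
```

Request:
{"op": "step_arm", "data": {"commands": [{"travel": [0.003, 0, 0], "turn": [0, 0, 0]}, {"travel": [0.003, 0, 0], "turn": [0, 0, 0]}, {"travel": [0.003, 0, 0], "turn": [0, 0, 0]}, {"travel": [0.003, 0, 0], "turn": [0, 0, 0]}, {"travel": [0.003, 0, 0], "turn": [0, 0, 0]}], "gripper": 0.55}}

```text
time: 33.2
position: [0.567, 0.1492, 0.0639]
tool_rot: [-0.018, 3.141, 0.0]
ft_force: [-0.1, 0.1, -1.2]
grip_width: 0.536
grip_force: 0.0
```

Request:
{"op": "step_arm", "data": {"commands": [{"travel": [0, 0, -0.03], "turn": [0, 0, 0]}, {"travel": [0, 0, -0.06], "turn": [0, 0, 0]}, {"travel": [0.02, 0.04, -0.09], "turn": [0, 0, 0]}, {"travel": [0.02, 0.07, -0.12], "turn": [0, 0, 0]}, {"travel": [0.02, 0.1, -0.14], "turn": [0, 0, 0]}], "gripper": 0.7}}

```text
time: 33.7
position: [0.5457, 0.251, 0.2069]
tool_rot: [-0.019, 3.138, 0.004]
ft_force: [0.4, -0.2, -0.7]
grip_width: 0.698
grip_force: 0.0
```

Run:
```python
from h import *
s=ctrl.get_state();print(s['position'],s['ft_force'],s['grip_width'])
t=np.mean([img('top').astype(float) for _ in range(3)],0);a=np.mean([img('side').astype(float) for _ in range(3)],0)
A=cv2.resize(np.clip(a[130:290,160:400]*1.2,0,255).astype(np.uint8),(480,320),interpolation=2)
B=cv2.resize(np.clip(t[150:245,115:180]*1.8,0,255).astype(np.uint8),None,fx=3.3,fy=3.3,interpolation=2)
C=cv2.resize(np.clip(t[155:230,385:460]*1.4,0,255).astype(np.uint8),None,fx=3,fy=3,interpolation=2)
D=np.zeros((580,740,3),np.uint8);D[:320,:480]=A;D[:B.shape[0],500:500+B.shape[1]]=B;D[330:330+C.shape[0],500:500+C.shape[1]]=C
D[330:570,:480]=cv2.resize(np.clip(t[130:210,180:340]*1.5,0,255).astype(np.uint8),(480,240),interpolation=2)
cv2.imwrite('pics/s1.png',D[:,:,::-1])
```

```text
[0.54574846 0.25102405 0.20686172] [ 0.37671172 -0.16157855 -0.73166075] 0.6980622064372318
```

View pics/s1.png

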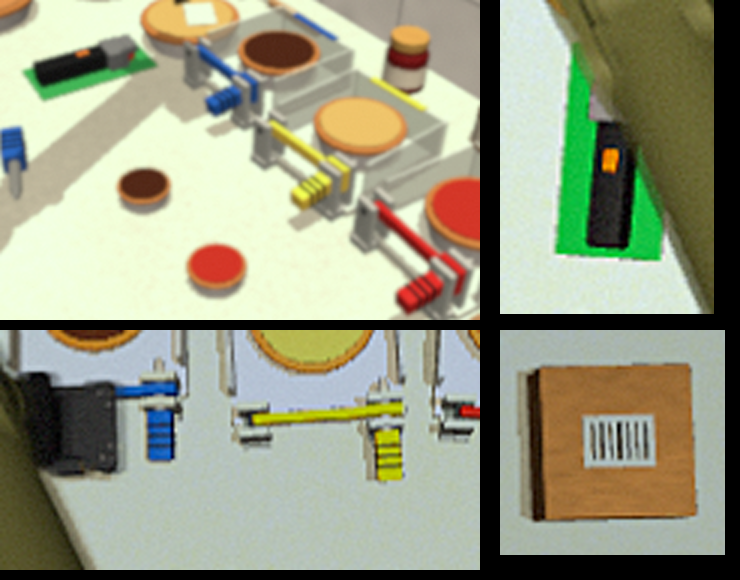

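Composite: all three pins sit in their brackets (blue at (160,430), yellow at (388,455), red at (420,290)). The scanner is still on its mat at (610,180), and the label is at (619,441), which is full-frame about (425,192).

Run:
```python
from h import *
for f,n in(('top0.png','top'),('side0.png','side'),(None,'side')):
    a=cv2.imread('pics/'+f)[:,:,::-1].copy() if f else img('side')
    h=cv2.cvtColor(a,cv2.COLOR_RGB2HSV).astype(int);H,S,V=h[...,0],h[...,1],h[...,2]
    m=((S>100)&(H>50)&(H<85)).astype(np.uint8)
    k,l,st,_=cv2.connectedComponentsWithStats(m);i=1+st[1:,4].argmax()
    b=st[i]; p=np.argwhere(l==i)[:,::-1].astype(np.int32)
    if n=='top':
        g=plane(n,p,.003)[:,:2].astype(np.float32);print('mat',cv2.minAreaRect(g))
    hull=cv2.convexHull(p);hm=np.zeros(H.shape,np.uint8);cv2.fillConvexPoly(hm,hull,1)
    if n=='side': hm=cv2.dilate(hm,np.ones((15,15)))
    dk=(hm>0)&(V<(38 if n=='top' else 55))
    k,l,st,_=cv2.connectedComponentsWithStats(cv2.morphologyEx(dk.astype(np.uint8),cv2.MORPH_CLOSE,np.ones((5,5))));i=1+st[1:,4].argmax()
    q=np.argwhere(l==i)[:,::-1]
    g=plane(n,q,.037 if n=='top' else .02)[:,:2]
    (c,sz,an)=cv2.minAreaRect(g.astype(np.float32));print(f,n,'dark',st[i],np.round(c,4),np.round(sz,4),an)
    if n=='top':
        hd=(hm>0)&~(m>0)&~(dk);hd&=(V>=38)&(V<130);k,l,st,ce=cv2.connectedComponentsWithStats(hd.astype(np.uint8))
        for j in range(1,k):
            if st[j,4]>12: print('other',st[j],ce[j],plane(n,ce[j],.037)[0].round(4), np.median(S[l==j]))
a=cv2.imread('pics/top0.png')[:,:,::-1]
w=(a[182:202,412:438].min(2)>95);ys,xs=np.nonzero(w);print('label',xs.mean()+412,ys.mean()+182,plane('top',(xs.mean()+412,ys.mean()+182),.071),plane('top',(424.3,191.6),.071))
cv2.imwrite('pics/sc0.png',cv2.resize(np.clip(a[155:235,125:175]*2.,0,255).astype(np.uint8),None,fx=7,fy=7,interpolation=2)[:,:,::-1])
```

```text
mat ((0.4916627109050751, 0.4136649966239929), (0.09932003915309906, 0.19844582676887512), 85.43679809570312)
top0.png top dark [141 177  20  48 474] [0.4733 0.4046] [0.0448 0.1473] 80.37300109863281
other [142 169  18  19 290] [150.37586207 177.93793103] [0.5408 0.4025 0.037 ] 20.0
other [146 195   5   8  32] [148.03125 198.125  ] [0.48   0.4096 0.037 ] 255.0
side0.png side dark [178 153  37  20 377] [0.4556 0.4102] [0.0666 0.1213] 84.48540496826172
None side dark [178 154  36  19 373] [0.4556 0.41  ] [0.0663 0.1207] 83.70774841308594
label 424.63786008230454 191.33333333333334 [[ 0.48306757 -0.41114811  0.071     ]] [[ 0.48230176 -0.41011861  0.071     ]]
```

View pics/sc0.png

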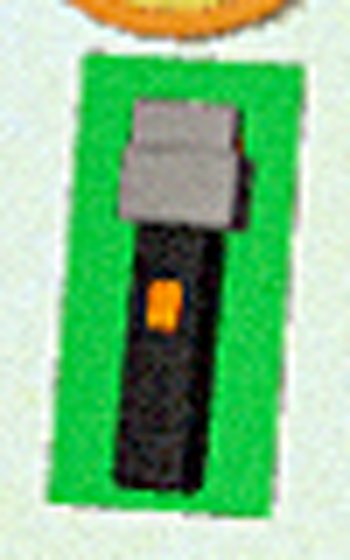

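Run:
```python
from h import *
f=lambda x,y:(125+x/7-.43,155+y/7-.43)
p=plane('top',[f(180,185),f(156,485),f(169.5,301),f(164,305)],.037)[:,:2];d=p[0]-p[1];th=np.arctan2(d[1],d[0]);print(p.round(4),'heading',th)
# side check: orange button / expected projection
print(proj('side',[*p[2],.037]))
t=p[2]+.004*np.array([np.cos(th),np.sin(th)]);print(t);mv((*t,.1),Rt=down(th))
```

```text
[[0.5316 0.4028]
 [0.4027 0.4132]
 [0.4816 0.4073]
 [0.4799 0.4097]] heading -0.08049435639520419
[[202.77725072 155.7867027 ]]
[0.48559331 0.40696866]
travel [0.0582 0.1608 0.1023]
turn [-0.1  -0.09  5.14]
```

Request:
{"op": "step_arm", "data": {"commands": [{"travel": [0.015, 0.04, 0.01], "turn": [0, 0, 2]}, {"travel": [0.03, 0.08, 0.02], "turn": [0, 0, 4]}, {"travel": [0.045, 0.12, 0.04], "turn": [0, 0, 5.1]}, {"travel": [0.058, 0.161, 0.06], "turn": [0, 0, 5.1]}, {"travel": [0.058, 0.161, 0.1], "turn": [0, 0, 5.1]}]}}

```text
time: 34.55
position: [0.4827, 0.4174, 0.1049]
tool_rot: [0.109, 3.139, 0.012]
ft_force: [-1.0, 0.7, -0.3]
grip_width: 0.698
grip_force: 0.0
```

Request:
{"op": "step_arm", "data": {"commands": [{"travel": [0, 0, 0], "turn": [0, 0, 0]}, {"travel": [0, 0, 0], "turn": [0, 0, 0]}]}}

```text
time: 34.75
position: [0.4862, 0.4067, 0.1028]
tool_rot: [-0.126, -3.138, 0.005]
ft_force: [0.6, -0.2, 1.5]
grip_width: 0.704
grip_force: 0.0
```

Run:
```python
from h import *
mv((.4856,.407,.022),Rt=down(-.08))
a=np.mean([img('side').astype(float) for _ in range(3)],0)
cv2.imwrite('pics/s2.png',cv2.resize(np.clip(a[100:200,140:280]*1.5,0,255).astype(np.uint8),None,fx=5,fy=5,interpolation=2)[:,:,::-1])
```

```text
travel [0.0005 0.0005 0.0808]
turn [-0.18 -0.07 -0.01]
```

View pics/s2.png

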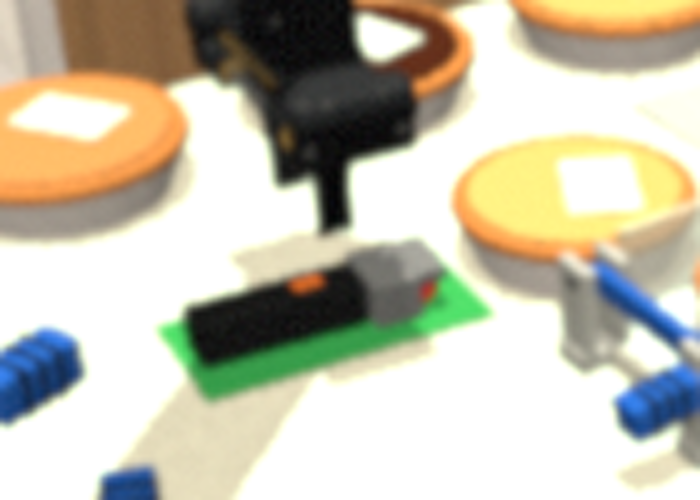

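The side view shows the open fingers above the scanner's grip, near finger at (335,225) of the crop. Descend and grasp.

Request:
{"op": "step_arm", "data": {"commands": [{"travel": [0, 0, 0.025], "turn": [0, 0, 0]}, {"travel": [0, 0, 0.045], "turn": [0, 0, 0]}, {"travel": [0, 0, 0.06], "turn": [0, 0, 0]}, {"travel": [0, 0, 0.072], "turn": [0, 0, 0]}, {"travel": [0, 0, 0.08], "turn": [0, 0, 0]}]}}

```text
time: 35.4
position: [0.4861, 0.4091, 0.0236]
tool_rot: [0.123, 3.139, 0.0]
ft_force: [-0.9, 0.5, 0.1]
grip_width: 0.702
grip_force: 0.0
```

Request:
{"op": "step_arm", "data": {"commands": [{"travel": [0, 0, 0], "turn": [0, 0, 0]}, {"travel": [0, 0, 0], "turn": [0, 0, 0]}, {"travel": [0, 0, 0], "turn": [0, 0, 0]}, {"travel": [0, 0, 0], "turn": [0, 0, 0]}, {"travel": [0, 0, 0], "turn": [0, 0, 0]}], "gripper": 0}}

```text
time: 35.9
position: [0.486, 0.4096, 0.0245]
tool_rot: [0.122, 3.138, 0.001]
ft_force: [-0.1, -0.2, 1.7]
grip_width: 0.388
grip_force: 44.9
```

Run:
```python
from h import *
s=ctrl.get_state();print(s['position'],Ro.from_rotvec(s['tool_rot']).as_matrix().round(3)[:,0],s['ft_force'],s['grip_width']*87)
```

```text
[0.48599369 0.40959106 0.02452708] [-0.997  0.077 -0.001] [-0.06981024 -0.24361552  1.72348845] 33.783090309569445
```

Grasp width is 33.8 mm against the 34 given. Lift, then carry to the carton.

Request:
{"op": "step_arm", "data": {"commands": [{"travel": [0, 0, -0.01], "turn": [0, 0, 0]}, {"travel": [0, 0, -0.03], "turn": [0, 0, 0]}, {"travel": [0, 0, -0.06], "turn": [0, 0, 0]}, {"travel": [0, 0, -0.1], "turn": [0, 0, 0]}, {"travel": [0, 0, -0.135], "turn": [0, 0, 0]}]}}

```text
time: 36.4
position: [0.4855, 0.4092, 0.161]
tool_rot: [0.122, 3.139, 0.001]
ft_force: [0.6, 0.0, -0.9]
grip_width: 0.383
grip_force: 44.9
```

Request:
{"op": "step_arm", "data": {"commands": [{"travel": [-0.002, -0.03, 0], "turn": [0, 0, 2]}, {"travel": [-0.004, -0.07, 0], "turn": [0, 0, 4]}, {"travel": [-0.006, -0.11, 0], "turn": [0, 0, 6]}, {"travel": [-0.008, -0.15, 0], "turn": [0, 0, 8]}, {"travel": [-0.01, -0.19, 0], "turn": [0, 0, 10]}]}}

```text
time: 36.9
position: [0.4805, 0.2175, 0.1594]
tool_rot: [0.397, 3.116, 0.001]
ft_force: [1.0, -0.2, -1.0]
grip_width: 0.386
grip_force: 44.9
```

Run:
```python
from h import *
s=ctrl.get_state();print(s['position'],s['ft_force'],s['grip_width']*87)
mv((.465,.02,.16),Rt=down(-.4));mv((.383,-.3265,.16),Rt=down(-.7))
```

```text
[0.48050861 0.217469   0.15935026] [ 0.9787378  -0.15439981 -1.01196786] 33.57333609073615
travel [-0.0345 -0.1951 -0.0007]
turn [0.03 0.02 8.41]
travel [-0.0419 -0.551  -0.0009]
turn [3.000e-02 1.000e-02 2.559e+01]
```

Request:
{"op": "step_arm", "data": {"commands": [{"travel": [-0.007, -0.04, 0], "turn": [0, 0, 2]}, {"travel": [-0.014, -0.08, 0], "turn": [0, 0, 4]}, {"travel": [-0.021, -0.12, 0], "turn": [0, 0, 6]}, {"travel": [-0.028, -0.16, 0], "turn": [0, 0, 8]}, {"travel": [-0.0345, -0.195, 0], "turn": [0, 0, 8.4]}]}}

```text
time: 37.4
position: [0.4651, 0.0195, 0.1594]
tool_rot: [0.625, 3.078, 0.001]
ft_force: [-0.6, -0.5, -1.4]
grip_width: 0.388
grip_force: 44.9
```

Run:
```python
from h import *
s=ctrl.get_state();print(s['position'],s['ft_force'],s['grip_width']*87)
mv((.383,-.3265,.16),Rt=down(-.7))
```

```text
[0.46511342 0.01947954 0.15943094] [-0.55487922 -0.49108736 -1.44080668] 33.7386995463274
travel [-0.0593 -0.3506 -0.0008]
turn [ 0.04  0.03 17.16]
```

Request:
{"op": "step_arm", "data": {"commands": [{"travel": [-0.0066, -0.039, 0], "turn": [0, 0, 2]}, {"travel": [-0.0132, -0.078, 0], "turn": [0, 0, 4]}, {"travel": [-0.0198, -0.117, 0], "turn": [0, 0, 6]}, {"travel": [-0.0264, -0.156, 0], "turn": [0, 0, 8]}, {"travel": [-0.033, -0.195, 0], "turn": [0, 0, 10]}]}}

```text
time: 37.9
position: [0.4197, -0.1723, 0.1595]
tool_rot: [0.89, 3.012, 0.002]
ft_force: [0.8, -0.0, -1.4]
grip_width: 0.385
grip_force: 44.9
```

Run:
```python
from h import *
s=ctrl.get_state();print(s['position'],s['ft_force'],s['grip_width']*87)
mv((.383,-.3265,.137),Rt=down(-.7))
```

```text
[ 0.41972621 -0.17227174  0.15945126] [ 0.75589774 -0.04512979 -1.39335519] 33.49256045037474
travel [-0.053  -0.1495  0.0223]
turn [0.08 0.04 7.19]
```

Request:
{"op": "step_arm", "data": {"commands": [{"travel": [-0.013, -0.037, 0.004], "turn": [0, 0, 2]}, {"travel": [-0.026, -0.074, 0.008], "turn": [0, 0, 4]}, {"travel": [-0.039, -0.111, 0.015], "turn": [0, 0, 6]}, {"travel": [-0.053, -0.1495, 0.022], "turn": [0, 0, 7.2]}, {"travel": [-0.053, -0.1495, 0.022], "turn": [0, 0, 7.2]}]}}

```text
time: 38.4
position: [0.3806, -0.3308, 0.1369]
tool_rot: [-1.089, -2.947, 0.005]
ft_force: [0.0, -0.3, -1.3]
grip_width: 0.387
grip_force: 44.9
```

Request:
{"op": "step_arm", "data": {"commands": [{"travel": [0, 0, 0], "turn": [0, 0, 0]}, {"travel": [0, 0, 0], "turn": [0, 0, 0]}]}}

```text
time: 38.6
position: [0.3844, -0.324, 0.1369]
tool_rot: [1.073, 2.952, 0.002]
ft_force: [0.1, 0.2, -1.8]
grip_width: 0.387
grip_force: 44.9
```

Run:
```python
from h import *
s=ctrl.get_state();print(s['position'],s['ft_force'],s['torque'],s['grip_width']*87)
mv((.383,-.3265,.137),Rt=down(-.7))
R=Ro.from_rotvec(s['tool_rot']).as_matrix();f=-R[:,0];w=np.array(s['position'])+.074*f+R[:,2]*(.0215-.012);b=(f+R[:,2])/2**.5
k=(.071-w[2])/b[2];print('window',w,'dist',k,'hit',w+k*b)
a=img('side');b2=img('top')
A=cv2.resize(a[220:420,300:500],None,fx=2.8,fy=2.8,interpolation=2);B=cv2.resize(b2[150:250,380:420+0],None,fx=5.6,fy=5.6,interpolation=2)
cv2.imwrite('pics/sx.png',np.hstack([A,B])[:,:,::-1])
```

```text
[ 0.38438306 -0.32398596  0.13694857] [ 0.11256354  0.20456184 -1.76953228] [ 0.00058783 -0.0177881  -0.00398463] 33.6410091785116
travel [-0.0006 -0.0028 -0.0001]
turn [ 0.07 -0.01  0.16]
window [ 0.44111679 -0.3714931   0.12742987] dist 0.07978377352631259 hit [ 0.48439738 -0.40765816  0.071     ]
```

View pics/sx.png

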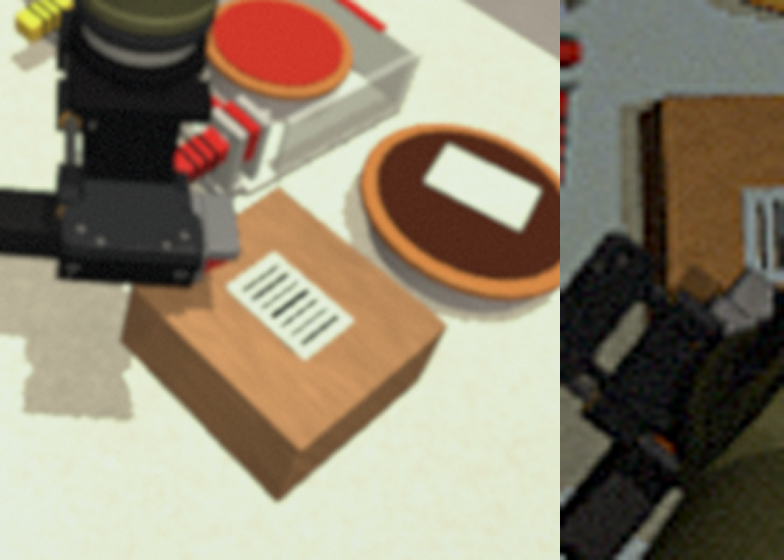

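The crop shows the level scanner head at (215,235) pointing at the label at (290,305). The computed beam lands 3 mm from the label centre at 80 mm range. Trim and hold.

Request:
{"op": "step_arm", "data": {"commands": [{"travel": [0, -0.001, 0], "turn": [0, 0, 0]}, {"travel": [0, -0.0025, 0], "turn": [0, 0, 0]}, {"travel": [0, -0.0025, 0], "turn": [0, 0, 0]}, {"travel": [0, -0.0025, 0], "turn": [0, 0, 0]}, {"travel": [0, -0.0025, 0], "turn": [0, 0, 0]}]}}

```text
time: 39.2
position: [0.3822, -0.3271, 0.1367]
tool_rot: [1.076, 2.952, 0.0]
ft_force: [-0.2, -0.8, -1.3]
grip_width: 0.384
grip_force: 44.9
```

Request:
{"op": "step_arm", "data": {"commands": [{"travel": [0, 0, 0], "turn": [0, 0, 0]}, {"travel": [0, 0, 0], "turn": [0, 0, 0]}, {"travel": [0, 0, 0], "turn": [0, 0, 0]}, {"travel": [0, 0, 0], "turn": [0, 0, 0]}, {"travel": [0, 0, 0], "turn": [0, 0, 0]}]}}

```text
time: 39.7
position: [0.3822, -0.3272, 0.1367]
tool_rot: [-1.076, -2.952, -0.0]
ft_force: [-0.4, -0.0, -0.8]
grip_width: 0.383
grip_force: 44.9
```

Request:
{"op": "step_arm", "data": {"commands": [{"travel": [0, 0, 0], "turn": [0, 0, 0]}, {"travel": [0, 0, 0], "turn": [0, 0, 0]}, {"travel": [0, 0, 0], "turn": [0, 0, 0]}, {"travel": [0, 0, 0], "turn": [0, 0, 0]}, {"travel": [0, 0, 0], "turn": [0, 0, 0]}]}}

```text
time: 40.2
position: [0.3822, -0.3271, 0.1367]
tool_rot: [1.076, 2.952, 0.0]
ft_force: [1.3, 0.2, -0.8]
grip_width: 0.387
grip_force: 44.9
```

Request:
{"op": "step_arm", "data": {"commands": [{"travel": [0, 0, 0], "turn": [0, 0, 0]}, {"travel": [0, 0, 0], "turn": [0, 0, 0]}, {"travel": [0, 0, 0], "turn": [0, 0, 0]}, {"travel": [0, 0, 0], "turn": [0, 0, 0]}, {"travel": [0, 0, 0], "turn": [0, 0, 0]}]}}

```text
time: 40.7
position: [0.3822, -0.3272, 0.1368]
tool_rot: [1.076, 2.952, 0.0]
ft_force: [-1.0, -0.7, -0.9]
grip_width: 0.382
grip_force: 44.9
```

Request:
{"op": "step_arm", "data": {"commands": [{"travel": [0, 0, 0], "turn": [0, 0, 0]}, {"travel": [0, 0, 0], "turn": [0, 0, 0]}, {"travel": [0, 0, 0], "turn": [0, 0, 0]}, {"travel": [0, 0, 0], "turn": [0, 0, 0]}, {"travel": [0, 0, 0], "turn": [0, 0, 0]}]}}

```text
time: 41.2
position: [0.3822, -0.3271, 0.1367]
tool_rot: [1.076, 2.952, 0.0]
ft_force: [0.1, 0.1, -1.0]
grip_width: 0.386
grip_force: 44.9
```

Request:
{"op": "step_arm", "data": {"commands": [{"travel": [0, 0, 0], "turn": [0, 0, 0]}, {"travel": [0, 0, 0], "turn": [0, 0, 0]}, {"travel": [0, 0, 0], "turn": [0, 0, 0]}, {"travel": [0, 0, 0], "turn": [0, 0, 0]}, {"travel": [0, 0, 0], "turn": [0, 0, 0]}]}}

```text
time: 41.7
position: [0.3822, -0.3272, 0.1367]
tool_rot: [1.076, 2.952, 0.0]
ft_force: [-0.8, 1.5, -0.6]
grip_width: 0.386
grip_force: 44.9
```

Run:
```python
from h import *
s=ctrl.get_state();print(s['time'],s['position'],s['grip_width']*87)
R=Ro.from_rotvec(s['tool_rot']).as_matrix();f=-R[:,0];w=np.array(s['position'])+.074*f+R[:,2]*(.0215-.012);b=(f+R[:,2])/2**.5
k=(.071-w[2])/b[2];print('dist',k,'hit',w+k*b)
mv((.42,-.172,.16),Rt=down(-.575))
```

```text
41.7 [ 0.38218803 -0.32715406  0.136733  ] 33.56003290715055
dist 0.0795265127236486 hit [ 0.48189286 -0.41093872  0.071     ]
travel [ 0.0709  0.1431 -0.0233]
turn [ 0.01  0.   -7.1 ]
```

Held steady for 2.5 s with the beam within 1 mm of the label centre. Returning.

Request:
{"op": "step_arm", "data": {"commands": [{"travel": [0.017, 0.035, -0.02], "turn": [0, 0, -2]}, {"travel": [0.035, 0.07, -0.023], "turn": [0, 0, -4]}, {"travel": [0.053, 0.107, -0.023], "turn": [0, 0, -6]}, {"travel": [0.071, 0.143, -0.023], "turn": [0, 0, -7.1]}]}}

```text
time: 42.1
position: [0.4202, -0.1705, 0.1602]
tool_rot: [0.889, 3.012, 0.001]
ft_force: [0.1, -0.0, -0.6]
grip_width: 0.392
grip_force: 44.9
```

Run:
```python
from h import *
mv((.465,.02,.16),Rt=down(-.4))
```

```text
travel [0.0659 0.1843 0.0003]
turn [ 0.04  0.07 -9.98]
```

Request:
{"op": "step_arm", "data": {"commands": [{"travel": [0.0132, 0.037, 0], "turn": [0, 0, -2]}, {"travel": [0.0264, 0.074, 0], "turn": [0, 0, -4]}, {"travel": [0.0395, 0.111, 0], "turn": [0, 0, -6]}, {"travel": [0.0527, 0.147, 0], "turn": [0, 0, -8]}, {"travel": [0.066, 0.184, 0], "turn": [0, 0, -10]}]}}

```text
time: 42.6
position: [0.4647, 0.0197, 0.1599]
tool_rot: [0.623, 3.079, 0.0]
ft_force: [0.4, -0.6, -0.7]
grip_width: 0.392
grip_force: 44.9
```

Run:
```python
from h import *
mv((.481,.217,.16),Rt=down(-.22))
```

```text
travel [ 0.0616  0.1881 -0.    ]
turn [  0.02   0.03 -10.27]
```

Request:
{"op": "step_arm", "data": {"commands": [{"travel": [0.0123, 0.0376, 0], "turn": [0, 0, -2]}, {"travel": [0.0246, 0.075, 0], "turn": [0, 0, -4]}, {"travel": [0.037, 0.113, 0], "turn": [0, 0, -6]}, {"travel": [0.049, 0.15, 0], "turn": [0, 0, -8]}, {"travel": [0.0616, 0.188, 0], "turn": [0, 0, -10.2]}]}}

```text
time: 43.1
position: [0.4811, 0.2169, 0.1598]
tool_rot: [0.347, 3.122, 0.0]
ft_force: [1.3, 0.0, -0.7]
grip_width: 0.385
grip_force: 44.9
```

Run:
```python
from h import *
mv((.4955,.413,.16),Rt=down(-.08))
```

```text
travel [ 0.029   0.1945 -0.0002]
turn [ 0.    0.01 -8.09]
```

Request:
{"op": "step_arm", "data": {"commands": [{"travel": [0.006, 0.04, 0], "turn": [0, 0, -2]}, {"travel": [0.012, 0.08, 0], "turn": [0, 0, -4]}, {"travel": [0.018, 0.12, 0], "turn": [0, 0, -6]}, {"travel": [0.024, 0.16, 0], "turn": [0, 0, -7]}, {"travel": [0.029, 0.1945, 0], "turn": [0, 0, -8.1]}]}}

```text
time: 43.6
position: [0.4952, 0.414, 0.1595]
tool_rot: [-0.124, -3.139, -0.001]
ft_force: [0.4, -0.7, -2.2]
grip_width: 0.388
grip_force: 44.9
```

Request:
{"op": "step_arm", "data": {"commands": [{"travel": [0, 0, 0.03], "turn": [0, 0, 0]}, {"travel": [0, 0, 0.06], "turn": [0, 0, 0]}, {"travel": [0, 0, 0.09], "turn": [0, 0, 0]}, {"travel": [0, 0, 0.11], "turn": [0, 0, 0]}, {"travel": [0, 0, 0.11], "turn": [0, 0, 0]}]}}

```text
time: 44.1
position: [0.4934, 0.4096, 0.0457]
tool_rot: [-0.127, -3.134, 0.008]
ft_force: [0.1, -0.8, -1.9]
grip_width: 0.389
grip_force: 44.9
```

Request:
{"op": "step_arm", "data": {"commands": [{"travel": [0, 0, 0], "turn": [0, 0, 0]}, {"travel": [0, 0, 0], "turn": [0, 0, 0]}]}}

```text
time: 44.3
position: [0.4967, 0.4124, 0.0515]
tool_rot: [0.127, 3.137, 0.003]
ft_force: [-0.1, 0.2, -1.1]
grip_width: 0.388
grip_force: 44.9
```

Run:
```python
from h import *
s=ctrl.get_state();print(s['ft_force'])
mv((.4955,.413,.0243),Rt=down(-.08))
```

```text
[-0.14747621  0.15025494 -1.1489865 ]
travel [0.0013 0.0005 0.0272]
turn [ 0.12  0.12 -0.07]
```

Request:
{"op": "step_arm", "data": {"commands": [{"travel": [0.001, 0, 0.006], "turn": [0, 0, 0]}, {"travel": [0.001, 0, 0.012], "turn": [0, 0, 0]}, {"travel": [0.001, 0, 0.018], "turn": [0, 0, 0]}, {"travel": [0.001, 0, 0.023], "turn": [0, 0, 0]}, {"travel": [0.001, 0, 0.023], "turn": [0, 0, 0]}]}}

```text
time: 44.8
position: [0.494, 0.411, 0.0255]
tool_rot: [-0.127, -3.138, 0.002]
ft_force: [0.4, -0.9, -1.9]
grip_width: 0.39
grip_force: 44.9
```

Request:
{"op": "step_arm", "data": {"commands": [{"travel": [0, 0, 0.0015], "turn": [0, 0, 0]}, {"travel": [0, 0, 0.003], "turn": [0, 0, 0]}, {"travel": [0, 0, 0.003], "turn": [0, 0, 0]}]}}

```text
time: 45.1
position: [0.4949, 0.4118, 0.0245]
tool_rot: [0.127, 3.139, 0.001]
ft_force: [-1.6, -0.3, 2.5]
grip_width: 0.387
grip_force: 44.9
```

Contact with the mat at the expected height. Release, lift away, check.

Request:
{"op": "step_arm", "data": {"commands": [{"travel": [0, 0, 0], "turn": [0, 0, 0]}, {"travel": [0, 0, 0], "turn": [0, 0, 0]}, {"travel": [0, 0, 0], "turn": [0, 0, 0]}, {"travel": [0, 0, 0], "turn": [0, 0, 0]}, {"travel": [0, 0, 0], "turn": [0, 0, 0]}], "gripper": 0.65}}

```text
time: 45.6
position: [0.4947, 0.4117, 0.0237]
tool_rot: [0.127, 3.139, 0.0]
ft_force: [-0.1, -0.3, -0.1]
grip_width: 0.641
grip_force: 0.0
```

Request:
{"op": "step_arm", "data": {"commands": [{"travel": [0, 0, -0.02], "turn": [0, 0, 0]}, {"travel": [0, 0, -0.05], "turn": [0, 0, 0]}, {"travel": [0, 0, -0.09], "turn": [0, 0, 0]}, {"travel": [0, 0, -0.13], "turn": [0, 0, 0]}, {"travel": [0, 0, -0.16], "turn": [0, 0, 0]}]}}

```text
time: 46.1
position: [0.4953, 0.4121, 0.1868]
tool_rot: [0.127, 3.137, 0.003]
ft_force: [-0.2, 0.5, 0.0]
grip_width: 0.65
grip_force: 0.0
```

Request:
{"op": "step_arm", "data": {"commands": [{"travel": [0.03, 0.04, 0], "turn": [0, 0, 0]}, {"travel": [0.06, 0.08, 0], "turn": [0, 0, 0]}, {"travel": [0.09, 0.12, 0], "turn": [0, 0, 0]}, {"travel": [0.11, 0.15, 0], "turn": [0, 0, 0]}, {"travel": [0.13, 0.17, 0], "turn": [0, 0, 0]}]}}

```text
time: 46.6
position: [0.3764, 0.5943, 0.1835]
tool_rot: [-0.123, -3.138, -0.001]
ft_force: [-0.1, -0.4, 0.2]
grip_width: 0.651
grip_force: 0.0
```

Run:
```python
from h import *
s=ctrl.get_state();print(s['position'],s['ft_force'])
ref={'top':cv2.imread('pics/top0.png')[:,:,::-1],'side':cv2.imread('pics/side0.png')[:,:,::-1]}
for n in('top','side'):
    a=img(n,n+'_end.png');h=cv2.cvtColor(a,cv2.COLOR_RGB2HSV).astype(int);H,S,V=h[...,0],h[...,1],h[...,2]
    m=((S>100)&(H>50)&(H<85)).astype(np.uint8);k,l,st,_=cv2.connectedComponentsWithStats(m);i=1+st[1:,4].argmax();p=np.argwhere(l==i)[:,::-1].astype(np.int32)
    hm=np.zeros(H.shape,np.uint8);cv2.fillConvexPoly(hm,cv2.convexHull(p),1)
    if n=='side': hm=cv2.dilate(hm,np.ones((15,15)))
    dk=(hm>0)&(V<(38 if n=='top' else 55));k,l,st,_=cv2.connectedComponentsWithStats(cv2.morphologyEx(dk.astype(np.uint8),cv2.MORPH_CLOSE,np.ones((5,5))));i=1+st[1:,4].argmax()
    g=plane(n,np.argwhere(l==i)[:,::-1],.037 if n=='top' else .02)[:,:2];print(n,[np.round(x,4) for x in cv2.minAreaRect(g.astype(np.float32))])
    # pin grips in brackets
    for c,mm,X in(('blue',(H>98)&(H<128),(.5985,.149)),('red',(H<8)|(H>172),(.5643,-.2716)),('yellow',(H>20)&(H<36),(.577,-.0712))):
        u=proj(n,[X[0]-.025,X[1],.06])[0].astype(int);w=(mm&(S>90)&(V>40))[u[1]-12:u[1]+13,u[0]-12:u[0]+13];ys,xs=np.nonzero(w)
        print(c,w.sum(),plane(n,(xs.mean()+u[0]-12,ys.mean()+u[1]-12),.06)[0].round(3))
```

```text
[0.37643412 0.59427666 0.18347017] [-0.10051852 -0.41906604  0.15167218]
top [array([0.4663, 0.4098]), array([0.0389, 0.1127]), np.float64(85.1657)]
blue 130 [0.574 0.15  0.06 ]
red 147 [ 0.538 -0.272  0.06 ]
yellow 154 [ 0.554 -0.072  0.06 ]
side [array([0.4645, 0.4131]), array([0.0662, 0.1214]), np.float64(84.458)]
blue 190 [0.576 0.151 0.06 ]
red 312 [ 0.533 -0.274  0.06 ]
yellow 292 [ 0.55  -0.074  0.06 ]
```

Pins are still home, with grip centres 25 mm in front of their mouths in both views. The scanner is on the middle of the mat and the arm is clear, so I'm handing in.

```bash
python3 -c "
from bench import ctrl
print(ctrl.close_job())"
```

```text
the job is handed in; nothing more can be done
None
```

I pushed the red, blue and yellow pins home through their closed gates, held the scanner's beam on the carton label for 2.5 s, laid it back flat on the middle of its mat, and handed the job in; no verdict came back.

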